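Load the coverslip spin dryer and shut its lid

TASK

Load the coverslip spin dryer: lift the red clamp cap and then the bare aluminium blanking disc off the spindle and set both down on the bench, then stack every coloured carrier lying on the bench on the spindle, widest bore lowest (blue, then green, then yellow), each fully home on its own step, and put the clamp cap back on top; the blanking disc stays on the bench. Then press the clear lid down past its catch so that it stays fully shut, and leave the other things on the bench where they are.

Things in the scene. Friction and masses are not known exactly. Their poses are not given: they have to be found in the camera images.
- dryer: Bench spin dryer, fixed: white housing 180 x 180 mm, open-topped chamber 160 x 160 mm inside, floor 50 mm and rim 90 mm above the bench. Origin: centre of its underside, under the axis of the fixed steel spindle; y points to the lid's hinge side, -y to the control panel. The spindle narrows upwards in steps 16 mm apart; an absent carrier leaves its step empty.
- seat_blue (a point): Point on the dryer's upright spindle axis, 54 mm above the bench: where the centre of the underside of the blue carrier lies when it is fully home. From here up to the next step the spindle is 36 mm thick (the part's bore is 4 mm wider); the part rests on the shoulder here, touching no other part.
- seat_green (a point): Point on the dryer's upright spindle axis, 70 mm above the bench: where the centre of the underside of the green carrier lies when it is fully home. From here up to the next step the spindle is 27 mm thick (the part's bore is 4 mm wider); the part rests on the shoulder here, touching no other part.
- seat_yellow (a point): Point on the dryer's upright spindle axis, 86 mm above the bench: where the centre of the underside of the yellow carrier (and, at the start, of the blanking disc) lies when it is fully home. From here up to the next step the spindle is 18 mm thick (the part's bore is 4 mm wider); the part rests on the shoulder here, touching no other part.
- seat_cap (a point): Point on the dryer's upright spindle axis, 102 mm above the bench: where the centre of the underside of the clamp cap lies when it is fully home. From here up to the next step the spindle is 9 mm thick (the part's bore is 4 mm wider); the part rests on the shoulder here, touching no other part. The last step is a stud 10 mm long: the spindle's top.
- blank_disc: Blanking disc, bare aluminium; fills the idle spindle. Starts on the spindle's yellow step, under the cap, where it blocks the carriers. Round plate 84 mm across and 4 mm thick with a round hub 39 mm across standing on it (15 mm tall in all; grip the hub), a 22 mm through bore up the middle; 150 g. Lies flat, hub up. Origin: centre of its underside; z up along the bore.
- carrier_blue: Blue specimen carrier, widest bore, the lowest on the spindle. Round plate 100 mm across and 4 mm thick with a round hub 55 mm across standing on it (15 mm tall in all; grip the hub), a 40 mm through bore up the middle; 160 g. Lies flat, hub up. Origin: centre of its underside; z up along the bore. May be absent (None from the start).
- carrier_green: Green specimen carrier, goes above the blue one. Round plate 92 mm across and 4 mm thick with a round hub 47 mm across standing on it (15 mm tall in all; grip the hub), a 31 mm through bore up the middle; 140 g. Lies flat, hub up. Origin: centre of its underside; z up along the bore. May be absent (None from the start).
- carrier_yellow: Yellow specimen carrier, the uppermost carrier. Round plate 84 mm across and 4 mm thick with a round hub 39 mm across standing on it (15 mm tall in all; grip the hub), a 22 mm through bore up the middle; 120 g. Lies flat, hub up. Origin: centre of its underside; z up along the bore. May be absent (None from the start).
- clamp_cap: Red clamp cap: flange 60 mm across and 6 mm thick, ribbed round grip 36 mm across above it, 30 mm tall in all, 100 g; blind bore 13 mm wide and 16 mm deep from below. Slides on and off the stud, no thread. Starts on the stud, above the blanking disc. Origin: centre of its underside; z up.
- lid (a joint): Angle of the dryer's deep clear lid (rad): 0 shut, grows as it opens, stop at 1.7; starts at about 1.5 to 1.7. Stiff hinge (about 0.3 N m): it stays where it is left. In the last 14 mm at the free edge (below about 0.075 rad) a spring catch holds it up; pressed with about 10 to 16 N it snaps past and stays at 0.
- lid_press (a point): Point on the outside of the lid's top panel (blue pad), 20 mm in from the middle of the free edge: the place to press. The lid is a clear box 180 x 180 mm, 60 mm deep, open below, with black edges. Shut, this point is 150 mm above the bench and 160 mm from the hinge line; with the lid open it faces away from the spindle.
- lid_hinge (a point): Middle of the hinge line, on the +y rim of the dryer (90 mm from the spindle axis, 90 mm above the bench); the hinge runs along the dryer's x.
- duster: Bystander: upright spray can, 60 mm across, 190 mm tall. Origin: centre of its underside.
- reagent: Bystander: dark red reagent bottle, 52 mm across, 110 mm tall. Origin: centre of its underside.
- tape: Bystander: blue tape dispenser, 150 x 62 mm, 83 mm tall. Origin: centre of its underside; x along its length.
Things that resemble listed ones, but are neither listed nor needed, are in the scene too. Several things have the shape of the carrier_yellow; the one meant has the colours described above.

How it is judged (in metres and radians):
On the way, in this order (a step that is already met when the one before it is completed fails the run):
1. the clamp cap is off the spindle and stands on the bench, clear of the dryer (horizontal distance between clamp_cap and seat_cap above 0.11 m and height (world z) of clamp_cap below 0.015 m), for 0.2 s.
2. the blanking disc is off the spindle and lies on the bench, clear of the dryer (horizontal distance between blank_disc and seat_cap above 0.13 m and height (world z) of blank_disc below 0.015 m), for 0.2 s.
3. the blue carrier is fully home on its step of the spindle (distance between carrier_blue and seat_blue below 0.006 m and angle between carrier_blue's own z axis and vertical below 0.08 rad), for 0.2 s.
4. the green carrier is fully home on its step of the spindle (distance between carrier_green and seat_green below 0.006 m and angle between carrier_green's own z axis and vertical below 0.08 rad), for 0.2 s.
5. the yellow carrier is fully home on its step of the spindle (distance between carrier_yellow and seat_yellow below 0.006 m and angle between carrier_yellow's own z axis and vertical below 0.08 rad), for 0.2 s.
6. the clamp cap is fully home on its step of the spindle (distance between clamp_cap and seat_cap below 0.006 m and angle between clamp_cap's own z axis and vertical below 0.08 rad), for 0.2 s.
7. the lid is pressed shut past its catch (value of joint lid below 0.03 rad), for 0.3 s.
At the end, for the whole second after the job is handed in: Every carrier present and the cap within 6 mm of their home points, level within 0.08 rad, at rest; blanking disc on the bench (underside below 15 mm, over 130 mm from the spindle axis); lid under 0.03 rad; can, bottle and tape dispenser within 30 mm of where they stood (all of step 2 and all of step 3 and all of step 4 and all of step 5 and all of step 6 and value of joint lid below 0.03 rad and linear speed of each of carrier_blue, carrier_green, carrier_yellow, clamp_cap below 0.03 m/s and distance of each of duster, reagent, tape from where it was at the start of the episode below 0.03 m); the robot touches nothing.
It fails at once if the spray can is pushed away or knocked over (distance of duster from where it was at the start of the episode above 0.03 m or angle between duster's own z axis and vertical above 0.5 rad).
It fails at once if the reagent bottle is pushed away or knocked over (distance of reagent from where it was at the start of the episode above 0.03 m or angle between reagent's own z axis and vertical above 0.5 rad).
It fails at once if the tape dispenser is pushed away or knocked over (distance of tape from where it was at the start of the episode above 0.03 m or angle between tape's own z axis and vertical above 0.5 rad).
Of carrier_blue, carrier_green, carrier_yellow only 2 to 3 are there at a start; the rules pass over those that are not, and their reading is None.
At some moment in a run one of carrier_blue, carrier_green, carrier_yellow, clamp_cap, blank_disc may be knocked a few centimetres aside while the robot is not near it.
It also fails if it takes over 210 s, if anything falls off the work surface, if the arm or the gripper's body presses on something with over 40 N, if the wrist force passes 120 N, or if a joint passes its speed limit or range.

ROBOT

A 6-joint arm with a two-finger parallel gripper is mounted at the origin on the work surface. World frame = base frame: x ahead of the robot, y to its left, z up, the work surface at z = 0. Lengths are in mm, angles in rad, forces in N, time in s.
With the tool pointing down it reaches from about 275 to 1000 mm from the base axis. Payload 8.4 kg.
Tool frame: the origin (TCP) lies at the centre of the arm's flange, where the gripper is bolted on; the fingertips stand r.tip_extent ahead of it and the grasp point (between the pads) lies 155 mm ahead of it (r.tip_extent is the distance from the TCP to the fingertips, in mm); z points along the fingers, y is the direction in which the jaws open and shut (so a half turn about z gives the same grasp; the last joint's range is limited). The gripper opens to 85 mm and grips with 20 to 120 N. Pads are 22 mm wide; open, the fingers measure 114 mm over their backs; the gripper's body (76 mm by 85 mm) begins 54 mm behind the grasp point. The pads swing forward as they close: fully open they stand 13 mm farther back than shut.
Start: joints at [1.243, 0.353, 1.633, -0, 1.155, -0.002], TCP at [200.041, 592.126, 404.681] pointing down, gripper open.
Joint ranges: [-2.63, 2.63], [-0.92, 2.1], [0.06, 2.66], [-1.3, 4.44], [0, 2.69], [-3.02, 3.02]. Speed limits (rad/s): [2.22, 2.22, 2.79, 3.14, 3.14, 3.14].

INTERFACE

Orientations are given as [roll, pitch, yaw] about the fixed x, y, z axes, in that order (R = Rz(yaw) Ry(pitch) Rx(roll)).
In Python, from rig import sense, grab_frame, job, r gives the robot as it stands. The module is installed in compiled form; this text tells all that it offers.
- The arm moves only by the shell command python3 -m creep 'ROWS' [FORCE]. ROWS is JSON, a list of rows, each a list of 7 numbers: the turn, a rotation vector about the tool's x, y, z in rad, then the shift along the tool's x, y, z in mm, then the closure, from 0 (fully open) to 1 (shut). In form: [[wx, wy, wz, dx, dy, dz, fingers], ...]. A call has 1 to 10 rows; each row shifts and turns the pose as measured when the row begins, along the tool's axes as they then stand; what a row does not reach is not made up. A row lasts 1/12 s, in which the tool goes at most 41.7 mm and 7.16 degrees, less where a joint would pass 70% of its speed; a pose out of reach is approached as far as the arm can. A call with a gripper value outside its range is refused whole. The fingers move at their own pace and stop on an object; FORCE is the grip in N (left out, the last holds). Time passes only in rows, so rows that do not move let the fingers close. It gives the time, the measured TCP pose, the force and the opening at its end, in the units of the state.
- sense(): the state, without advancing time (a new reading comes with each control period).
- grab_frame(name): name is "scene" or "top" or "wrist"; returns a dict with "color" (400x640x3 uint8, red, green, blue), "mtx" (3x3 intrinsics, pixels), "T" (4x4, takes a point from camera to world coordinates). Camera axes: x right, y down, z forward; pixel columns grow to the right and rows downward; lengths in mm; the calibration is good to about 2 mm. A picture is of the moment at which its call begins. There is no depth.
- job.sign_off(): hands the job in, once; it reports no verdict.
The state is a dict: "clock": time; "qpos": joint angles; "qvel": joint speeds; "joint_efforts": joint torques, N m; "eef_pos": TCP position; "tcp_rot": TCP orientation; "contact_force": force on the tool from outside, world axes, zero at the start; "wrist_torque": the same for the moment, N m; "opening": opening from 0.0 (shut) to 1.0 (fully open).
Only numpy, scipy, OpenCV 4.12 (cv2) and the standard library are available. Lean on these libraries where they do the work, as an engineer would, in place of code of your own. Each camera call takes 0.05 s, during which the arm holds its last target.

## Working session

There is one attempt and no reset: what is moved stays moved. The work goes in short steps, Python scripts to look and compute and a shell command to move; the robot and the scene stay as the last step left them, time stands still between calls to the robot, and variables do not carry over. Pictures are saved under pics/ and viewed, and the job is handed in when it is done.

```bash
mkdir -p pics; ls
python3 - <<'E'
from rig import sense, grab_frame, job, r
import cv2
print(sense()); print(r.tip_extent)
for n in ["scene","top","wrist"]:
    f=grab_frame(n); cv2.imwrite(f"pics/{n}0.png",f["color"][:,:,::-1]); print(n,f["mtx"].tolist(),f["T"].round(3).tolist())
E
```

```text
pics
{'clock': 0.0, 'qpos': array([ 1.24259146e+00,  3.53673803e-01,  1.63416103e+00,  5.94702249e-06,
        1.15519680e+00, -2.41983024e-03]), 'qvel': array([ 4.80910597e-04, -1.00227787e-03, -9.28842371e-05,  1.02572754e-05,
       -2.40396382e-03,  5.19356128e-04]), 'joint_efforts': array([ 1.96560732e-04, -6.05256701e+01, -3.42079389e+01,  6.06044205e-05,
        8.94427387e-03, -4.36610918e-06]), 'eef_pos': array([199.96535145, 591.89092614, 403.93397505]), 'tcp_rot': array([-3.14015369e+00, -8.91938065e-06,  2.81580521e+00]), 'contact_force': array([ 0.37019712,  0.38239214, -0.30995041]), 'wrist_torque': array([-0.00180901,  0.0068686 , -0.05609367]), 'opening': 1.0023519471566356}
173.4
scene [[471.81695581130197, 0.0, 323.0632839851237], [0.0, 471.81695581130197, 194.11556809233176], [0.0, 0.0, 1.0]] [[-0.862, 0.374, -0.342, 1049.024], [0.507, 0.644, -0.573, 778.163], [0.006, -0.667, -0.745, 1237.105], [0.0, 0.0, 0.0, 1.0]]
top [[439.68449784491304, 0.0, 317.3159715686522], [0.0, 439.68449784491304, 202.9063527698207], [0.0, 0.0, 1.0]] [[0.008, -0.989, 0.15, 356.229], [-1.0, -0.007, 0.005, -51.925], [-0.004, -0.15, -0.989, 1218.194], [0.0, 0.0, 0.0, 1.0]]
wrist [[308.8781242705824, 0.0, 314.742687161367], [0.0, 308.8781242705824, 198.3894444309446], [0.0, 0.0, 1.0]] [[0.322, 0.907, 0.271, 130.295], [0.947, -0.308, -0.093, 616.397], [-0.001, 0.287, -0.958, 371.78], [0.0, 0.0, 0.0, 1.0]]
```

View pics/scene0.png

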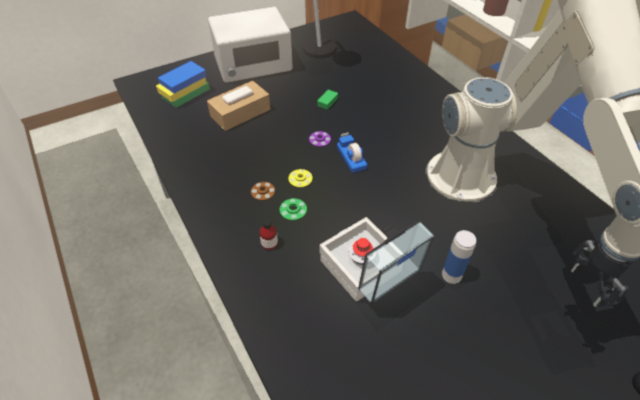

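View pics/top0.png

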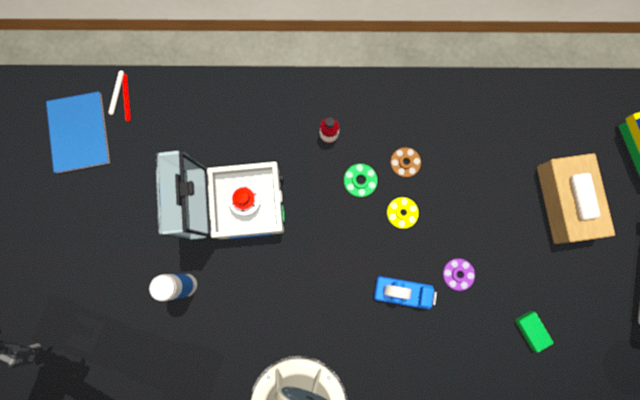

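View pics/wrist0.png

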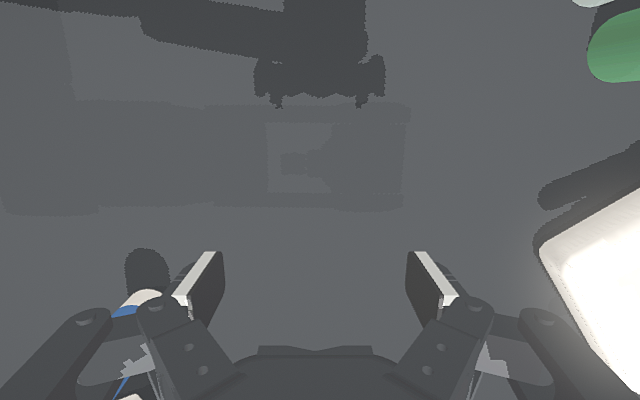

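The top view shows:
- Dryer at about (245,200), with the red cap at (243,198) and the lid open to the left.
- Green carrier at (361,180), yellow carrier at (403,212).
- Brown (405,162) and purple (459,274) look-alikes.
- Bottle (330,130), tape (405,293), can (172,287).

No blue carrier is visible so far. I'll enlarge next.

```bash
cat > h.py <<'E'
from rig import sense, grab_frame, job, r
import cv2, numpy as np
from scipy.spatial.transform import Rotation as R
def px2w(f,u,v,z):
    d=f["T"][:3,:3]@np.linalg.inv(f["mtx"])@[u,v,1]; o=f["T"][:3,3]
    return o+d*(z-o[2])/d[2]
def w2px(f,p):
    q=f["T"][:3,:3].T@(np.asarray(p,float)-f["T"][:3,3]); q=f["mtx"]@q; return q[:2]/q[2]
def crop(f,u0,v0,u1,v1,s,name):
    c=f["color"][v0:v1,u0:u1,::-1]; cv2.imwrite("pics/"+name,cv2.resize(c,None,fx=s,fy=s,interpolation=cv2.INTER_CUBIC))
def blob(f,lo,hi,z,roi=None):
    hsv=cv2.cvtColor(f["color"],cv2.COLOR_RGB2HSV); m=cv2.inRange(hsv,np.array(lo),np.array(hi))
    if roi: mm=np.zeros_like(m); mm[roi[1]:roi[3],roi[0]:roi[2]]=255; m&=mm
    n,l,s,c=cv2.connectedComponentsWithStats(m); 
    for i in np.argsort(-s[1:,4])[:3]+1: 
        p=np.argwhere(l==i)[:,::-1].astype(np.float32); (cx,cy),rad=cv2.minEnclosingCircle(p)
        print(s[i].tolist(),"cen",c[i].round(1),"mec",round(cx,1),round(cy,1),round(rad,1),px2w(f,cx,cy,z).round(1))
def rel(target,yaw=None):
    "shift in tool axes to put TCP at target"
    s=sense(); M=R.from_euler("xyz",s["tcp_rot"]).as_matrix()
    return M.T@(np.asarray(target,float)-s["eef_pos"]), s
E
python3 - <<'E'
from h import *
f=grab_frame("top")
blob(f,(50,120,60),(80,255,255),4,(330,150,400,210))
blob(f,(22,120,60),(35,255,255),4,(380,180,430,240))
blob(f,(0,150,60),(8,255,255),125,(220,180,270,220))
crop(f,140,120,300,310,4,"t1.png"); crop(f,310,110,500,310,3,"t2.png")
f=grab_frame("scene"); crop(f,240,120,480,320,3,"s1.png")
blob(f,(50,120,60),(80,255,255),4,(270,190,310,225))
blob(f,(22,120,60),(35,255,255),4,(280,160,320,190))
E
```

```text
[343, 163, 35, 35, 617] cen [360.2 179.9] mec 360.2 179.9 17.4 [ 607.3 -165.9    4. ]
[386, 196, 33, 33, 610] cen [402.3 212.4] mec 402.4 212.4 16.4 [ 515.8 -282.7    4. ]
[233, 188, 21, 22, 361] cen [242.9 198.1] mec 243.0 198.5 11.0 [532.5 141.1 125. ]
[280, 199, 27, 21, 282] cen [292.8 209. ] mec 293.0 209.5 13.5 [ 606.7 -161.2    4. ]
[288, 169, 25, 19, 288] cen [300.2 177.9] mec 300.0 177.5 12.3 [ 513.7 -282.     4. ]
```

View pics/t1.png

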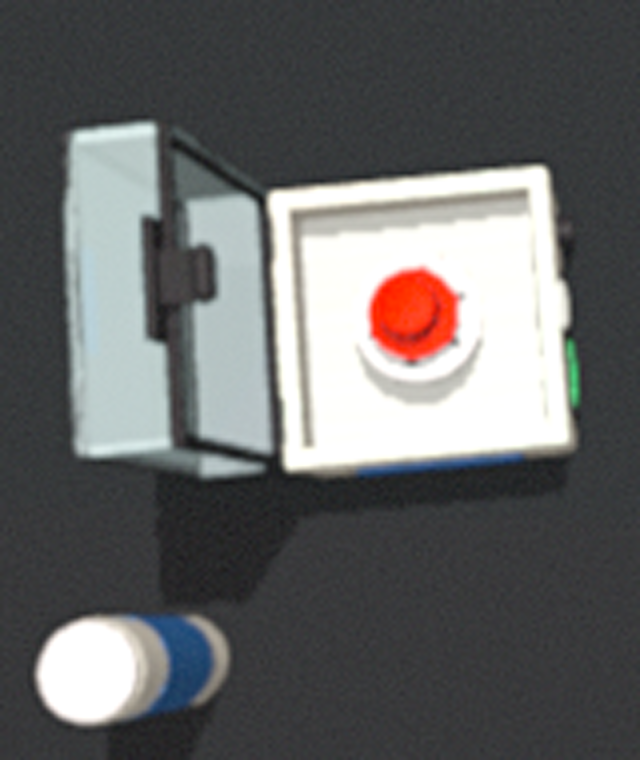

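View pics/t2.png

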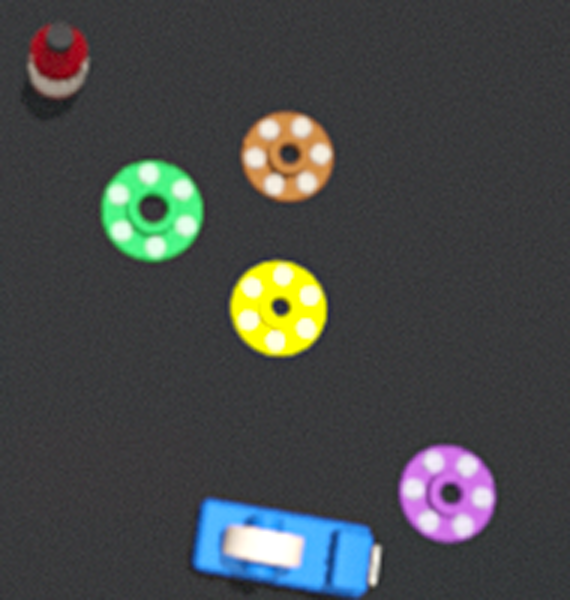

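View pics/s1.png

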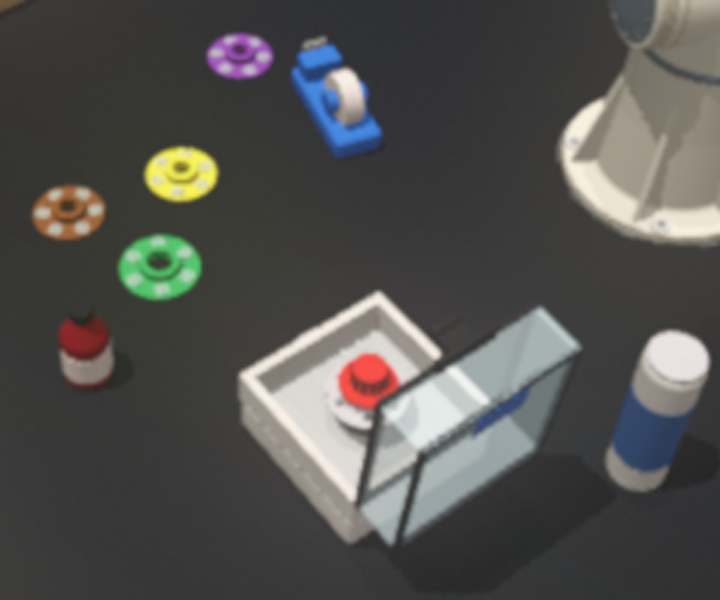

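Enlarged crops: the coloured carriers are green (t2 153,208) and yellow (t2 280,307). The brown ring (288,155) and the purple ring (448,494) are decoys in the wrong colours. There is no blue carrier in either view, so the order is green, yellow, cap. Next is the dryer pose.

Run:
```python
from h import *
f=grab_frame("top")
P=[px2w(f,140+u/4,120+v/4,90)[:2] for u,v in [(268,190),(549,168),(575,445),(285,472)]]
P=np.array(P);print(P.round(1),P.mean(0)); print([np.linalg.norm(P[i]-P[i-1]).round(1) for i in range(4)])
d=(P[0]+P[3]-P[1]-P[2])/2; print("hinge dir",np.degrees(np.arctan2(d[1],d[0])))
# cap top circle center
print(px2w(f,140+408/4,120+304/4,132), px2w(f,140+414/4,120+315/4,108))
for p in [(u,v) for u,v in [(88,670)]]: print("can top",px2w(f,140+p[0]/4,120+p[1]/4,190))
print("bottle",px2w(f,310+60/3,110+37/3,110))
g=grab_frame("scene")
# scene: rim corners s1/3+(240,120)
for u,v in [(379,293),(240,378),(352,515)]: print(px2w(g,240+u/3,120+v/3,90).round(1))
print("cap top scene",px2w(g,240+370/3,120+362/3,132), "can", px2w(g,240+676/3,120+352/3,190))
print("hinge-lid top corners scene")
```

```text
[[619.9 244.7]
 [636.   60.2]
 [453.5  39.5]
 [434.7 225.3]] [536.02144731 142.41654296]
[np.float64(186.2), np.float64(185.2), np.float64(183.7), np.float64(186.7)]
hinge dir 95.37389728328164
[537.55525847 142.48997079 132.        ] [534.45426644 142.70463173 108.        ]
can top [313.11119674 309.16710238 190.        ]
bottle [738.69035597 -77.90936662 110.        ]
[455.1  49.   90. ]
[634.8  69.6  90. ]
[623.3 254.3  90. ]
cap top scene [532.21059793 142.38076363 132.        ] can [309.61012702 308.09065524 190.        ]
hinge-lid top corners scene
```

```bash
python3 -m creep '[[0,0,0.1245,0,0,-12,0],[0,0,0.1245,0,0,-12,0],[0,0,0.1245,0,0,-12,0],[0,0,0.1245,0,0,-12,0],[0,0,0.1245,0,0,-12,0],[0,0,0.1245,0,0,-12,0],[0,0,0.1245,0,0,-12,0],[0,0,0.1245,0,0,-12,0],[0,0,0.1245,0,0,-12,0],[0,0,0.1245,0,0,-12,0]]' 40; python3 -c "
from h import *
print(r.tip_extent, sense()['tcp_rot'], rel([535,142.5,520])[0])"
```

```text
clock: 1.18
eef_pos: [199.8, 591.3, 525.7]
tcp_rot: [-3.139, 0.008, 1.563]
contact_force: [-0.1, 0.1, 0.6]
opening: 1.0
173.4 [-3.13905097  0.00767571  1.56270195] [-445.98165915  338.88924661    8.21883569]
```

```bash
python3 -m creep '[[0,0,0,-30,22,0,0],[0,0,0,-30,22,0,0],[0,0,0,-30,22,0,0],[0,0,0,-30,22,0,0],[0,0,0,-30,22,0,0],[0,0,0,-30,22,0,0],[0,0,0,-30,22,0,0],[0,0,0,-30,22,0,0],[0,0,0,-30,22,0,0],[0,0,0,-30,22,0,0]]';python3 -m creep '[[0,0,0,-29,23,0,0],[0,0,0,-29,23,0,0],[0,0,0,-29,23,0,0],[0,0,0,-29,23,0,0],[0,0,0,-29,23,0,0],[0,0,0,0,0,0,0]]'; python3 -c "
from h import *
print(rel([535,142.5,520])[0])
f=grab_frame('wrist');cv2.imwrite('pics/w1.png',f['color'][:,:,::-1])"
```

```text
clock: 2.02
eef_pos: [418.0, 280.2, 529.5]
tcp_rot: [3.141, -0.001, 1.561]
contact_force: [0.3, 1.0, -0.1]
opening: 1.0
clock: 2.52
eef_pos: [537.7, 120.4, 530.6]
tcp_rot: [3.137, -0.0, 1.558]
contact_force: [-1.3, 0.2, -0.2]
opening: 1.0
[22.02958793 -2.99808327 10.55956142]
```

View pics/w1.png

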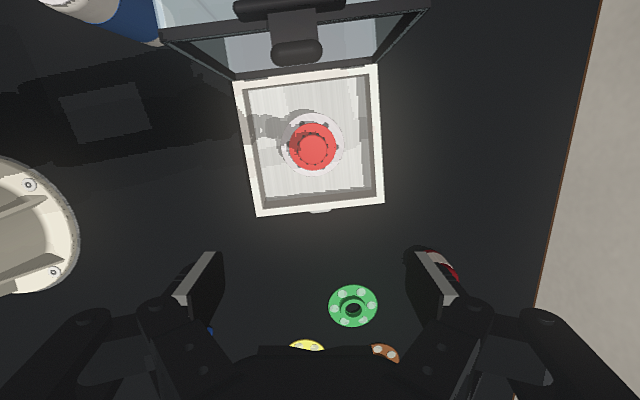

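Wrist view: cap at (313,148), green at (353,305). The camera sits on the lid side, so I'll turn the tool to yaw 0 to keep it clear.

```bash
python3 -m creep '[[0,0,0.12,0,0,0,0],[0,0,0.12,0,0,0,0],[0,0,0.12,0,0,0,0],[0,0,0.12,0,0,0,0],[0,0,0.12,0,0,0,0],[0,0,0.12,0,0,0,0],[0,0,0.12,0,0,0,0],[0,0,0.12,0,0,0,0],[0,0,0.12,0,0,0,0],[0,0,0.12,0,0,0,0]]';python3 -m creep '[[0,0,0.12,-3,-5,10,0],[0,0,0.12,0,-8,10,0],[0,0,0.12,0,-8,10,0],[0,0,0,0,0,10,0],[0,0,0,0,0,0,0]]'; python3 -c "
from h import *
print(rel([535,142.5,480])[0],sense()['qpos'])
f=grab_frame('wrist');cv2.imwrite('pics/w2.png',f['color'][:,:,::-1])"
```

```text
clock: 3.4
eef_pos: [531.5, 128.0, 530.1]
tcp_rot: [-3.136, -0.001, 0.312]
contact_force: [-0.1, 0.7, -0.6]
opening: 0.996
clock: 3.82
eef_pos: [521.8, 152.6, 489.7]
tcp_rot: [-3.134, 0.0, -0.064]
contact_force: [-0.2, -0.4, -0.4]
opening: 1.001
[13.86528601  9.32306938  9.64528498] [0.27965927 0.15192283 1.70699041 0.00719802 1.2807194  1.91201211]
```

View pics/w2.png

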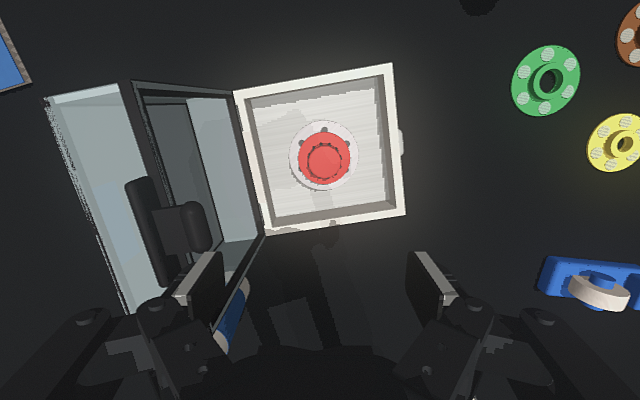

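Run:
```python
from h import *
f=grab_frame('wrist')
print("cap",px2w(f,324.5,159.5,132))
P=np.array([px2w(f,u,v,90)[:2] for u,v in [(234,92),(393,64),(406,215),(267,235)]]);print(P.round(1),P.mean(0))
print("green",px2w(f,546,80,4),"yellow",px2w(f,621,143,4))
blob(f,(0,150,60),(8,255,255),125,(260,100,400,220))
crop(f,230,90,420,230,4,"w2c.png")
```

```text
cap [539.47859502 145.07678626 132.        ]
[[615.6 242.3]
 [633.1  63.5]
 [455.4  45.8]
 [439.1 224.2]] [535.78903264 143.96393761]
green [ 607.88488446 -165.49669648    4.        ] yellow [ 514.44448624 -285.79238668    4.        ]
[299, 133, 51, 51, 187] cen [322.5 167.6] mec 323.7 158.1 25.7 [539.9 145.7 125. ]
[311, 170, 21, 8, 28] cen [321.4 175.3] mec 321.0 173.5 10.6 [523.1 149.7 125. ]
[331, 163, 9, 14, 26] cen [335.6 171.1] mec 336.1 169.3 7.0 [526.7 132.9 125. ]
```

View pics/w2c.png

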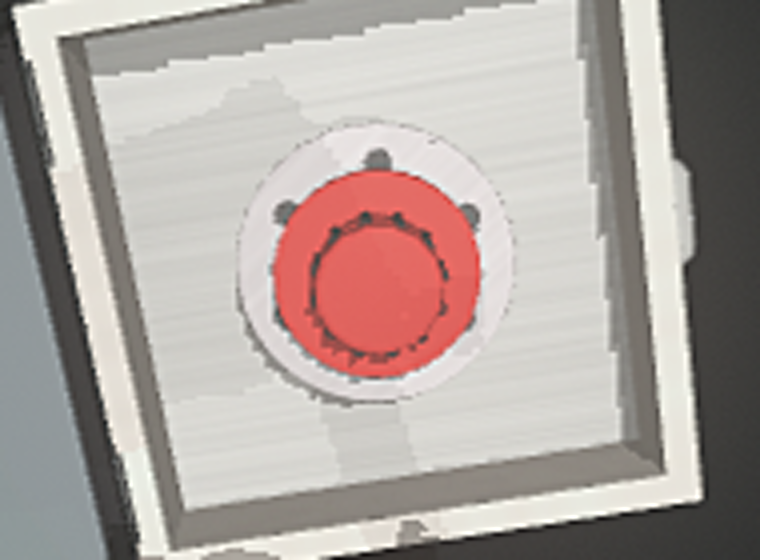

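```bash
python3 -m creep '[[0,0,-0.064,0,0,0,0],[0,0,0,15,9,0,0],[0,0,0,0,0,0,0]]'; python3 -c "
from h import *
f=grab_frame('wrist'); print(px2w(f,325,161.7,132),px2w(f,324.3,158.3,108))
print(rel([537,143.5,325])[0],sense()['tcp_rot'])
f=grab_frame('wrist');cv2.imwrite('pics/w3.png',f['color'][:,:,::-1]);crop(f,230,90,420,230,4,'w3c.png')"
```

```text
clock: 4.17
eef_pos: [537.7, 143.2, 493.5]
tcp_rot: [-3.134, -0.004, 0.014]
contact_force: [-0.1, -1.1, 0.0]
opening: 1.002
[554.42985748 136.62409904 132.        ] [554.26873809 136.86263602 108.        ]
[ -0.24247494   1.57891624 168.51930763] [-3.1328845  -0.00318068  0.0129953 ]
```

View pics/w3c.png

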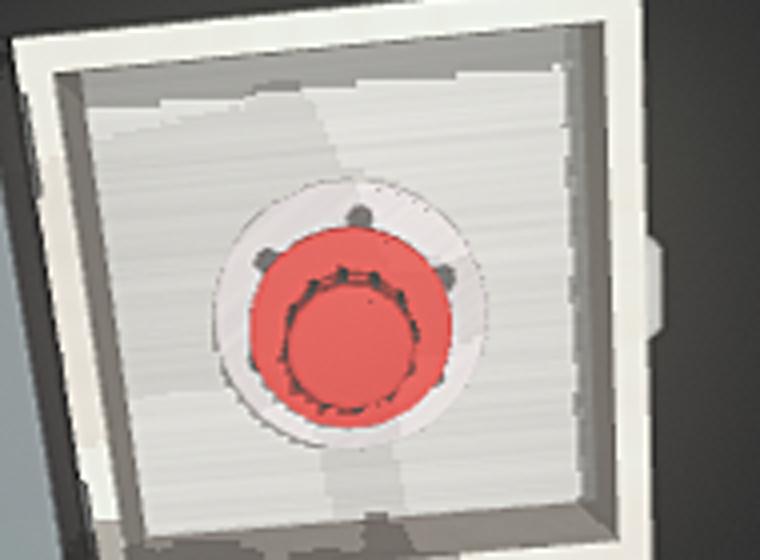

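```bash
python3 -m creep '[[-0.008,-0.003,0.013,0,0,35,0],[0,0,0,0,0,30,0],[0,0,0,0,0,0,0]]'; python3 -c "
from h import *
f=grab_frame('wrist'); 
print(rel([537,143.5,325])[0],sense()['tcp_rot'])
f=grab_frame('wrist');cv2.imwrite('pics/w4.png',f['color'][:,:,::-1])
crop(f,230,120,420,260,4,'w4c.png')"
```

```text
clock: 4.52
eef_pos: [536.2, 144.4, 430.0]
tcp_rot: [-3.139, -0.005, 0.0]
contact_force: [-1.6, -0.9, -0.5]
opening: 1.0
[ -0.44404637   1.42003292 107.32698998] [-3.13843203e+00 -6.99083655e-03  2.96111167e-05]
```

View pics/w4.png

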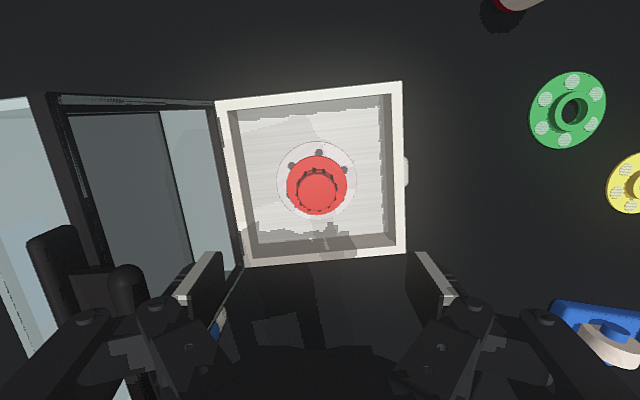

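View pics/w4c.png

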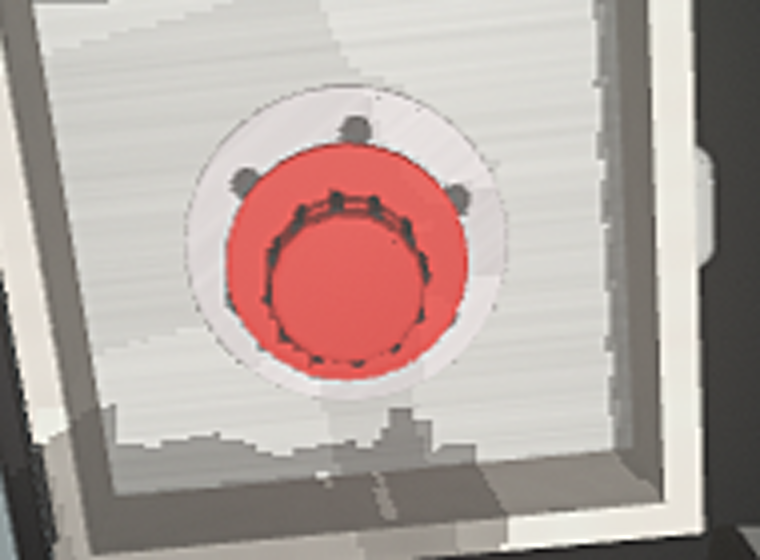

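Run:
```python
from h import *
f=grab_frame('wrist')
for p in [(317,192,132),(316.7,185.5,108),(316.5,180.7,90)]: print(px2w(f,*p).round(1))
P=np.array([px2w(f,u,v,90)[:2] for u,v in [(216,101),(401,82),(406,252),(243,267)]]);print(P.round(1),P.mean(0))
```

```text
[538.1 145.1 132. ]
[538.3 145.4 108. ]
[539.  145.5  90. ]
[[618.  242.7]
 [634.9  65.3]
 [458.   46.4]
 [439.4 228.4]] [537.5752578  145.70926297]
```

```bash
python3 -m creep '[[0,0,0,0,0,30,0],[0,0,0,0,0,30,0],[0,0,0,0,0,30,0],[0,0,0,0,0,20,0],[0,0,0,0,0,0,0]]'; python3 -c "
from h import *
print(rel([537.5,144.5,287])[0],sense()['tcp_rot'])
f=grab_frame('scene');crop(f,280,180,480,320,4,'s2.png')"
```

```text
clock: 5.08
eef_pos: [544.5, 147.2, 335.2]
tcp_rot: [-3.131, -0.032, 0.001]
contact_force: [-0.8, -0.3, 0.2]
opening: 0.996
[-8.5652145   3.13220773 47.94418041] [-3.13147343e+00 -3.23101935e-02  1.33179026e-03]
```

View pics/s2.png

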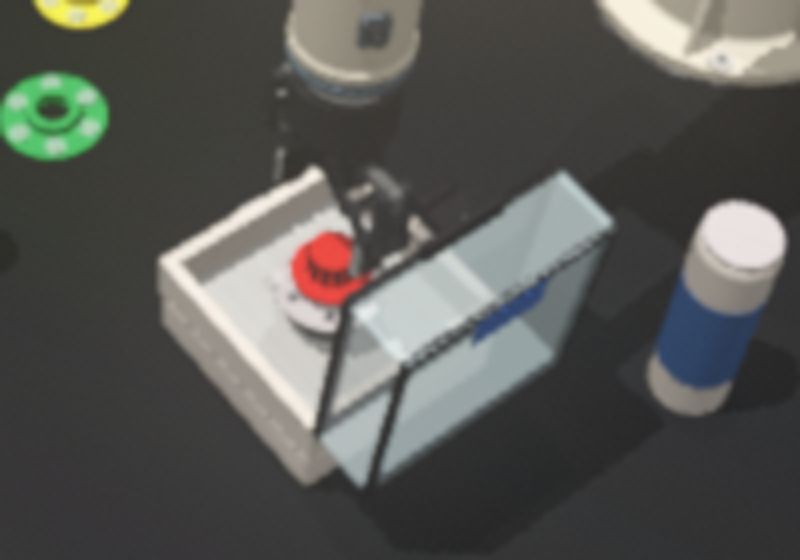

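```bash
python3 -m creep '[[-0.010,-0.032,0,0,0,0,0],[0,0,0,0,0,0,0]]'; python3 -c "
from h import *
print(rel([537.5,144.5,287])[0],sense()['tcp_rot'])"
```

```text
clock: 5.3
eef_pos: [546.4, 147.8, 341.5]
tcp_rot: [-3.14, -0.005, 0.002]
contact_force: [0.4, -0.8, -0.7]
opening: 0.997
[-9.25129611  3.34415161 54.44405508] [-3.14006526e+00 -5.45373272e-03  1.77540076e-03]
```

```bash
python3 -m creep '[[0,-0.005,0,-9,3.3,0,0],[0,0,0,0,0,18,0],[0,0,0,0,0,18,0],[0,0,0,0,0,12,0],[0,0,0,0,0,0,0],[0,0,0,0,0,0,0]]'; python3 -c "
from h import *
print(rel([537.5,144.5,287])[0],sense()['tcp_rot'])"
```

```text
clock: 5.8
eef_pos: [539.1, 144.8, 304.3]
tcp_rot: [-3.134, -0.02, 0.002]
contact_force: [0.7, -0.0, -0.0]
opening: 1.0
[-1.97910951  0.43981495 17.2354551 ] [-3.13437269e+00 -1.97323718e-02  2.26243250e-03]
```

```bash
python3 -m creep '[[-0.007,-0.02,0,-2,0,8,0],[0,-0.005,0,0,0,9,0],[0,0,0,0,0,0,0],[0,0,0,0,0,0,0]]'; python3 -c "
from h import *
print(rel([537.5,144.5,287])[0],sense()['tcp_rot'],sense()['contact_force'])
f=grab_frame('wrist');cv2.imwrite('pics/w5.png',f['color'][:,:,::-1])"
```

```text
clock: 6.13
eef_pos: [537.7, 145.0, 289.8]
tcp_rot: [-3.141, 0.002, 0.002]
contact_force: [0.3, 0.5, -0.1]
opening: 1.0
[-0.23505437  0.47272984  2.8464737 ] [-3.14050957e+00  2.27764144e-03  2.22904173e-03] [ 0.34381451  0.5329269  -0.06190316]
```

View pics/w5.png

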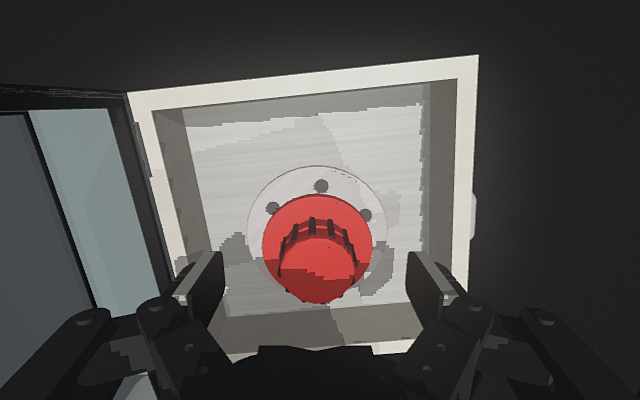

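```bash
python3 -m creep '[[0,0,0,0,0,4,0],[0,0,0,0,0,0,0],[0,0,0,0,0,0,1],[0,0,0,0,0,0,1],[0,0,0,0,0,0,1],[0,0,0,0,0,0,1],[0,0,0,0,0,0,1],[0,0,0,0,0,0,1],[0,0,0,0,0,0,1],[0,0,0,0,0,0,1]]' 40; python3 -c "
from h import *
print(r.tip_extent,sense()['eef_pos'],sense()['tcp_rot'],sense()['contact_force'])
f=grab_frame('wrist');cv2.imwrite('pics/w6.png',f['color'][:,:,::-1])"
```

```text
clock: 7.02
eef_pos: [538.0, 145.1, 286.1]
tcp_rot: [-3.14, 0.002, 0.002]
contact_force: [-0.0, 0.6, -0.6]
opening: 0.407
173.4 [537.98414255 145.05900567 286.09933705] [-3.14035715e+00  1.56563665e-03  2.39219728e-03] [-0.03322684  0.56175988 -0.61788139]
```

View pics/w6.png

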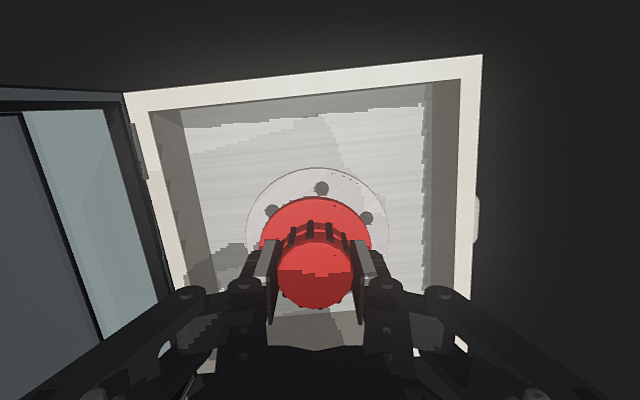

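```bash
python3 -m creep '[[0,0,0,0,0,-8,1],[0,0,0,0,0,-15,1],[0,0,0,0,0,-20,1],[0,0,0,0,0,-20,1],[0,0,0,0,0,0,1],[0,0,0,0,0,0,1]]'; python3 -c "
from h import *
print(rel([400,-70,335])[0],sense()['tcp_rot'],sense()['contact_force'])
f=grab_frame('wrist');cv2.imwrite('pics/w7.png',f['color'][:,:,::-1])"
```

```text
clock: 7.57
eef_pos: [537.4, 144.8, 352.2]
tcp_rot: [-3.141, 0.005, 0.002]
contact_force: [0.1, -0.4, -0.5]
opening: 0.406
[-137.85538357  214.48470231   17.78970522] [-3.14116402e+00  4.70240618e-03  2.39869838e-03] [ 0.06884063 -0.3552483  -0.4584367 ]
```

View pics/w7.png

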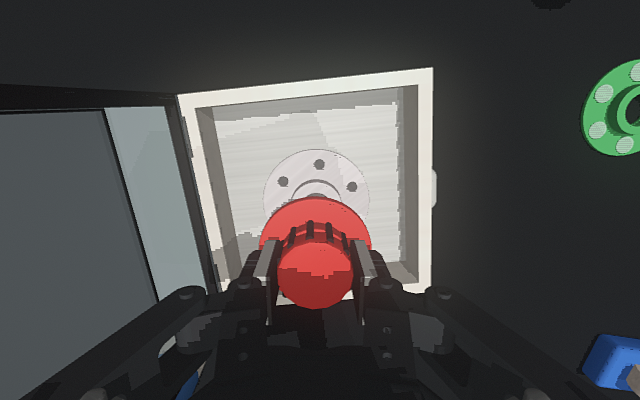

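```bash
python3 -m creep '[[0,0,0,-10,15,0,1],[0,0,0,-20,30,0,1],[0,0,0,-20,30,0,1],[0,0,0,-20,30,0,1],[0,0,0,-20,30,0,1],[0,0,0,-20,30,0,1],[0,0,0,-20,30,0,1],[0,0,0,-5,10,0,1],[0,0,0,0,0,0,1],[0,0,0,0,0,0,1]]'; python3 -c "
from h import *
print(rel([400,-70,188])[0],sense()['tcp_rot'],sense()['contact_force'])"
```

```text
clock: 8.45
eef_pos: [394.4, -66.4, 344.9]
tcp_rot: [-3.139, 0.013, 0.005]
contact_force: [0.4, -0.4, -0.5]
opening: 0.406
[  7.50626259   4.01154941 156.77568621] [-3.13939312  0.01254218  0.00537243] [ 0.41257842 -0.36740485 -0.51665003]
```

```bash
python3 -m creep '[[0,0,0,0,0,20,1],[0,0,0,0,0,20,1],[0,-0.005,0,0,0,20,1],[0,-0.005,0,0,0,20,1],[0,-0.005,0,0,0,20,1],[0,-0.005,0,0,0,20,1],[0,-0.005,0,0,0,15,1],[0,0,0,0,0,0,1],[0,0,0,0,0,0,1]]'; python3 -c "
from h import *
print(rel([400,-70,186])[0],sense()['tcp_rot'],sense()['contact_force'])"
```

```text
clock: 9.2
eef_pos: [398.6, -59.5, 202.8]
tcp_rot: [-3.138, 0.034, 0.011]
contact_force: [0.4, 0.4, -0.8]
opening: 0.411
[ 1.84891131 10.61117469 16.72322048] [-3.13849508  0.03401666  0.01060346] [ 0.44515713  0.36750756 -0.80880246]
```

```bash
python3 -m creep '[[-0.003,0.034,0.01,0,8,0,1],[0,0,0,0,0,0,1],[0,0,0,0,0,9,1],[0,0,0,0,0,0,1],[0,0,0,0,0,0,1]]'; python3 -c "
from h import *
print(rel([400,-70,184.5])[0],sense()['tcp_rot'],sense()['contact_force'])"
```

```text
clock: 9.62
eef_pos: [401.3, -65.7, 195.2]
tcp_rot: [3.141, -0.003, 0.003]
contact_force: [0.1, -1.1, -0.5]
opening: 0.408
[-1.34634908  4.32949509 10.6912109 ] [ 3.14146097e+00 -2.98851577e-03  2.82749738e-03] [ 0.09172553 -1.14972591 -0.54594428]
```

```bash
python3 -m creep '[[0,-0.003,0,0,0,7,1],[0,0,0,0,0,3.5,1],[0,0,0,0,0,0,1],[0,0,0,0,0,0,1]]'; python3 -c "
from h import *
print(rel([400,-70,184])[0],sense()['tcp_rot'],sense()['contact_force'])"
```

```text
clock: 9.95
eef_pos: [401.8, -65.2, 184.1]
tcp_rot: [3.141, 0.0, 0.003]
contact_force: [1.8, -0.9, 2.5]
opening: 0.407
[-1.76909524  4.74587929  0.09359676] [3.14144521e+00 1.73712084e-04 3.29008344e-03] [ 1.81593389 -0.941335    2.47413804]
```

```bash
python3 -m creep '[[0,0,0,0,0,0,0],[0,0,0,0,0,0,0],[0,0,0,0,0,0,0],[0,0,0,0,0,0,0],[0,0,0,0,0,0,0],[0,0,0,0,0,-20,0],[0,0,0,0,0,-40,0],[0,0,0,0,0,-40,0],[0,0,0,0,0,-40,0],[0,0,0,0,0,0,0]]'; python3 -c "
from h import *
f=grab_frame('wrist');cv2.imwrite('pics/w8.png',f['color'][:,:,::-1])
print(rel([538,145,345])[0],sense()['tcp_rot'],sense()['contact_force'])"
```

```text
clock: 10.78
eef_pos: [401.1, -65.2, 328.6]
tcp_rot: [-3.141, 0.007, 0.003]
contact_force: [1.7, -0.2, 1.1]
opening: 0.995
[ 138.11743386 -209.74262289  -19.73984588] [-3.14030286e+00  8.65165303e-03  2.89468490e-03] [-0.37359225  0.48337782  0.23428422]
```

View pics/w8.png

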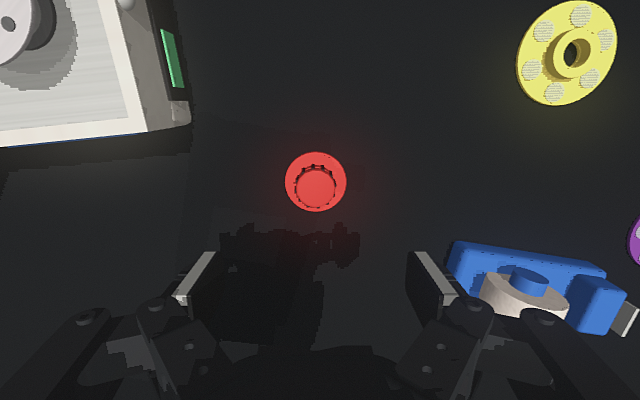

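The cap is standing on the bench at (316,183) in the wrist view. Back to the spindle for the disc.

```bash
python3 -m creep '[[0,0,0,10,-15,-10,0],[0,0,0,20,-30,-10,0],[0,0,0,20,-30,0,0],[0,0,0,20,-30,0,0],[0,0,0,20,-30,0,0],[0,0,0,20,-30,0,0],[0,0,0,15,-25,0,0],[0,0,0,10,-18,0,0],[0,0,0,0,0,0,0],[0,0,0,0,0,0,0]]'; python3 -c "
from h import *
print(rel([538,145,345])[0],sense()['tcp_rot'],sense()['contact_force'])
f=grab_frame('wrist');cv2.imwrite('pics/w9.png',f['color'][:,:,::-1])"
```

```text
clock: 11.67
eef_pos: [537.2, 153.5, 337.4]
tcp_rot: [3.141, 0.015, -0.0]
contact_force: [-0.3, -0.3, -0.3]
opening: 0.998
[ 0.64748367  8.46785339 -7.58121543] [ 3.14115699e+00  1.52669591e-02 -2.34476301e-04] [-0.34457205 -0.26324622 -0.31991487]
```

View pics/w9.png

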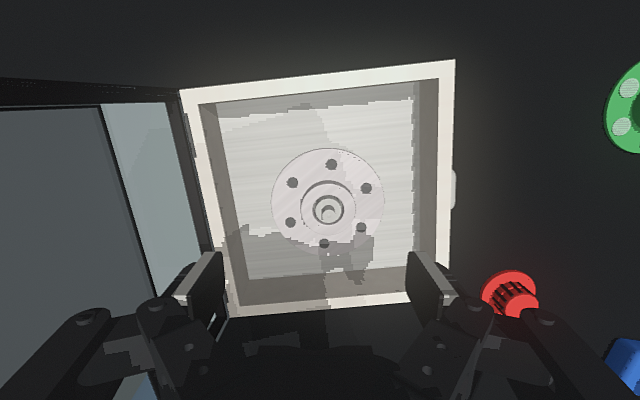

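```bash
python3 -m creep '[[0,0.013,0,0,8.5,0,0],[0,0,0,0,0,18,0],[0,-0.004,0,0,0,18,0],[0,-0.004,0,0,0,14,0],[0,0,0,0,0,0,0],[0,0,0,0,0,0,0]]'; python3 -c "
from h import *
print(rel([538,145,269])[0],sense()['tcp_rot'],sense()['contact_force'])
f=grab_frame('wrist');cv2.imwrite('pics/w10.png',f['color'][:,:,::-1])"
```

```text
clock: 12.22
eef_pos: [533.6, 136.2, 285.0]
tcp_rot: [3.139, 0.01, -0.005]
contact_force: [0.1, 0.1, 0.5]
opening: 0.999
[ 4.48118378 -8.85390984 15.89517001] [ 3.13895369  0.00966987 -0.00500215] [0.14455131 0.10217466 0.47203874]
```

View pics/w10.png

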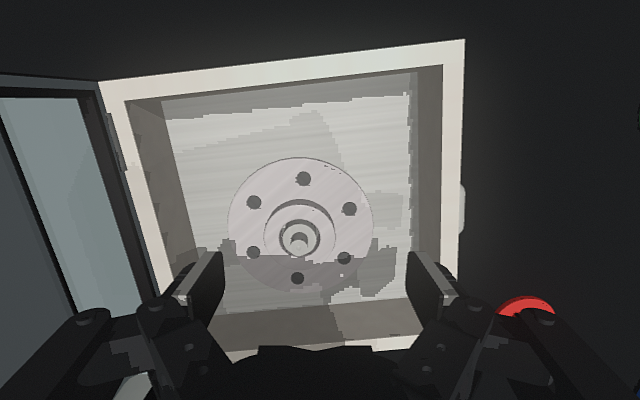

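```bash
python3 -m creep '[[0.002,0.01,-0.005,4.5,-8.8,0,0],[0,0,0,0,0,0,0],[0,0,0,0,0,0,0],[0,0,0,0,0,0,0]]'; python3 -c "
from h import *
print(rel([538,145,269])[0],sense()['tcp_rot'],sense()['contact_force'])"
```

```text
clock: 12.6
eef_pos: [539.2, 144.8, 288.0]
tcp_rot: [-3.141, -0.006, -0.001]
contact_force: [-0.2, 0.0, -0.6]
opening: 1.002
[-1.35529452 -0.17209104 18.99977859] [-3.14110058e+00 -5.83345998e-03 -8.72726693e-04] [-0.21670737  0.02429582 -0.57349326]
```

```bash
python3 -m creep '[[0,-0.006,0,-1,0,9,0],[0,-0.003,0,0,0,9,0],[0,0,0,0,0,0,0],[0,0,0,0,0,0,0]]'; python3 -c "
from h import *
print(rel([538,145,269])[0],sense()['tcp_rot'],sense()['contact_force'])"
```

```text
clock: 12.93
eef_pos: [538.4, 145.3, 269.1]
tcp_rot: [-3.141, 0.002, 0.0]
contact_force: [0.0, 0.3, -0.5]
opening: 0.997
[-0.40489437  0.30908981  0.10129802] [-3.14064905e+00  2.16696445e-03  7.65724509e-05] [ 0.03805069  0.31648627 -0.5355702 ]
```

```bash
python3 -m creep '[[0,0,0,0,0,0,1],[0,0,0,0,0,0,1],[0,0,0,0,0,0,1],[0,0,0,0,0,0,1],[0,0,0,0,0,0,1],[0,0,0,0,0,0,1],[0,0,0,0,0,0,1],[0,0,0,0,0,0,1]]'; python3 -c "
from h import *
print(r.tip_extent,rel([538,145,269])[0],sense()['tcp_rot'],sense()['contact_force'])
f=grab_frame('wrist');crop(f,200,200,440,360,3,'w11.png')"
```

```text
clock: 13.6
eef_pos: [538.2, 145.2, 269.1]
tcp_rot: [-3.141, 0.003, 0.0]
contact_force: [0.3, -0.3, -1.2]
opening: 0.427
173.4 [-0.20914503  0.17822406  0.08079115] [-3.14108123e+00  3.40537346e-03  1.46491874e-04] [ 0.27340423 -0.32951855 -1.23580692]
```

View pics/w11.png

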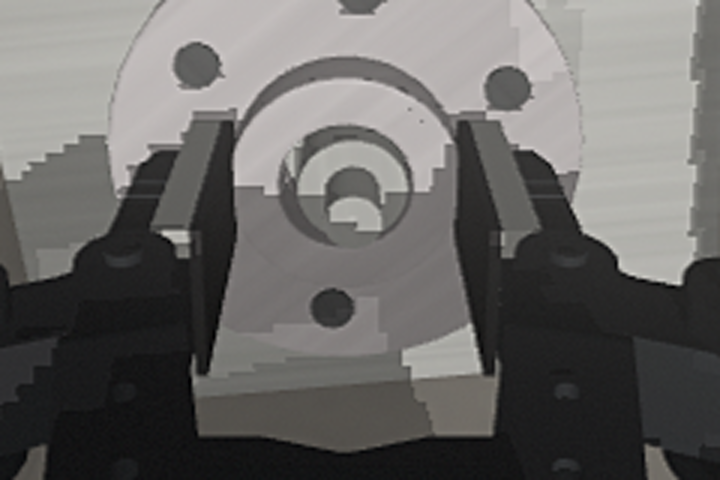

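```bash
python3 -m creep '[[0,0,0,0,0,-6,1],[0,0,0,0,0,-10,1],[0,0,0,0,0,-15,1],[0,0,0,0,0,-20,1],[0,0,0,0,0,-20,1],[0,0,0,0,0,0,1],[0,0,0,0,0,0,1]]' 60; python3 -c "
from h import *
print(r.tip_extent,rel([540,-50,345])[0],sense()['tcp_rot'],sense()['contact_force'])
f=grab_frame('wrist');cv2.imwrite('pics/w12.png',f['color'][:,:,::-1])"
```

```text
clock: 14.23
eef_pos: [538.1, 145.0, 345.8]
tcp_rot: [-3.141, 0.004, 0.0]
contact_force: [0.1, -1.0, -1.1]
opening: 0.417
173.4 [  1.90056976 194.99916195   0.76105171] [-3.14137814e+00  4.42955716e-03  6.96070501e-05] [ 0.10295489 -0.95696118 -1.06706739]
```

View pics/w12.png

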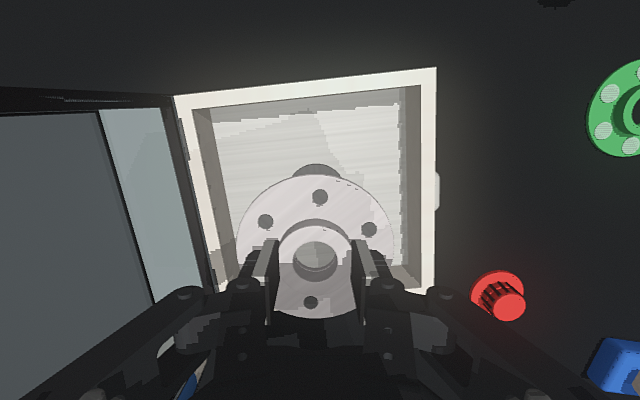

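The disc is held clear of the spindle. Carrying it to about (545,-40).

```bash
python3 -m creep '[[0,0,0,0,15,0,1],[0,0,0,0,30,0,1],[0,0,0,0,35,0,1],[0,0,0,0,35,0,1],[0,0,0,0,35,0,1],[0,0,0,0,20,0,1],[0,0,0,0,8,0,1],[0,0,0,0,0,0,1],[0,0,0,0,0,0,1]]'; python3 -c "
from h import *
print(rel([545,-40,185])[0],sense()['tcp_rot'])"
```

```text
clock: 15.03
eef_pos: [536.2, -38.7, 339.0]
tcp_rot: [-3.14, 0.012, 0.003]
contact_force: [-0.8, 0.3, -0.5]
opening: 0.419
[ 10.6288095    1.54663013 153.86438614] [-3.14001909e+00  1.15898529e-02  2.85531647e-03]
```

```bash
python3 -m creep '[[0,0,0,8,0,10,1],[0,0,0,0,0,20,1],[0,0,0,0,0,20,1],[0,0,0,0,0,20,1],[0,0,0,0,0,20,1],[0,0,0,0,0,20,1],[0,0,0,0,0,15,1],[0,0,0,0,0,0,1],[0,0,0,0,0,0,1],[0,0,0,0,0,0,1]]'; python3 -c "
from h import *
print(rel([545,-40,183.5])[0],sense()['tcp_rot'])"
```

```text
clock: 15.87
eef_pos: [544.0, -25.3, 207.9]
tcp_rot: [-3.137, 0.012, 0.012]
contact_force: [0.0, -0.7, -1.5]
opening: 0.417
[ 1.0900677  14.78391119 24.34898791] [-3.13697517  0.01158465  0.01245892]
```

```bash
python3 -m creep '[[-0.004,0.011,0.012,0,13,0,1],[0,0,0,0,0,0,1],[0,0,0,0,0,9,1],[0,0,0,0,0,8,1],[0,0,0,0,0,0,1],[0,0,0,0,0,0,1]]'; python3 -c "
from h import *
print(rel([545,-40,183.5])[0],sense()['tcp_rot'])"
```

```text
clock: 16.37
eef_pos: [546.2, -38.8, 193.5]
tcp_rot: [3.141, -0.008, -0.0]
contact_force: [0.8, 0.2, -1.5]
opening: 0.417
[-1.30039821  1.20769815 10.01445407] [ 3.14132851e+00 -7.84152777e-03 -6.02757463e-05]
```

```bash
python3 -m creep '[[0,-0.006,0,0,0,6,1],[0,0,0,0,0,4,1],[0,0,0,0,0,0,1],[0,0,0,0,0,0,1]]'; python3 -c "
from h import *
print(rel([545,-40,183.5])[0],sense()['tcp_rot'])"
```

```text
clock: 16.7
eef_pos: [546.7, -38.8, 183.0]
tcp_rot: [3.141, -0.002, -0.0]
contact_force: [-3.0, -0.0, 9.3]
opening: 0.42
[-1.70217936  1.17803349 -0.51563751] [ 3.14126829e+00 -1.65380253e-03 -8.47255176e-05]
```

Resting on the bench (9 N). Releasing and rising.

```bash
python3 -m creep '[[0,0,0,0,0,-0.5,0],[0,0,0,0,0,0,0],[0,0,0,0,0,0,0],[0,0,0,0,0,0,0],[0,0,0,0,0,0,0],[0,0,0,0,0,-20,0],[0,0,0,0,0,-40,0],[0,0,0,0,0,-40,0],[0,0,0,0,0,-30,0],[0,0,0,0,0,0,0]]'; python3 -c "
from h import *
f=grab_frame('wrist');cv2.imwrite('pics/w13.png',f['color'][:,:,::-1])
f=grab_frame('top');cv2.imwrite('pics/t3.png',f['color'][:,:,::-1])
print(rel([608,-166,325])[0],sense()['tcp_rot'])"
```

```text
clock: 17.53
eef_pos: [545.8, -38.5, 315.5]
tcp_rot: [-3.141, 0.006, 0.0]
contact_force: [0.0, -0.5, 1.3]
opening: 1.002
[ 63.44642238 127.57322069 -14.36005101] [-3.14099912e+00  1.03450448e-02  1.24107764e-04]
```

View pics/w13.png

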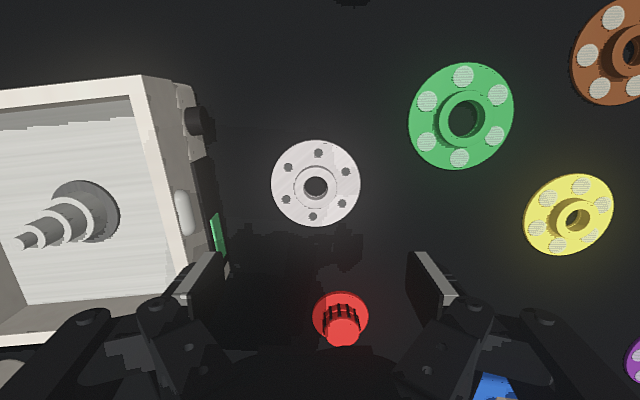

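View pics/t3.png

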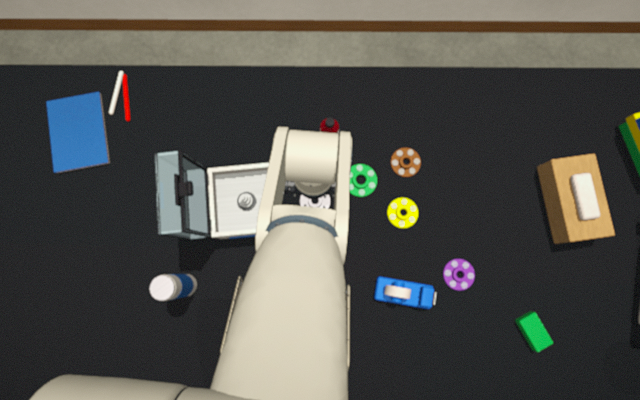

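Run:
```python
from h import *
f=grab_frame('wrist')
hsv=cv2.cvtColor(f["color"],cv2.COLOR_RGB2HSV)
blob(f,(50,80,60),(80,255,255),4,(390,40,530,190))
blob(f,(20,80,60),(35,255,255),4,(500,150,630,280))
print("disc",px2w(f,316,183,4))
t=grab_frame('top'); crop(t,200,150,290,240,6,'t4.png'); crop(f,0,70,240,350,2,'w13c.png')
```

```text
[410, 57, 109, 111, 6692] cen [463.4 112. ] mec 464.0 112.6 58.5 [ 608.2 -164.8    4. ]
[525, 171, 94, 84, 4701] cen [572.  212.4] mec 571.5 211.5 49.6 [ 518.2 -278.8    4. ]
[573, 217, 2, 2, 3] cen [573.3 217.3] mec 573.5 217.5 0.7 [ 512.1 -282.1    4. ]
[573, 220, 2, 1, 2] cen [573.5 220. ] mec 573.5 220.0 0.5 [ 509.6 -282.8    4. ]
disc [546.15090366 -38.07479377   4.        ]
```

View pics/t4.png

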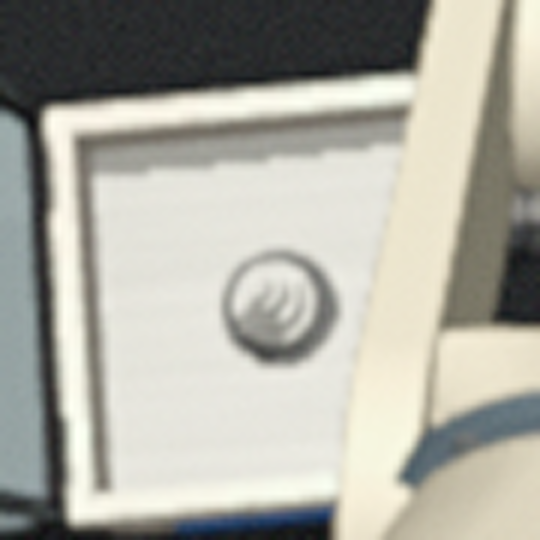

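```bash
python3 -m creep '[[0,0,0,10,20,0,0],[0,0,0,15,30,0,0],[0,0,0,15,30,0,0],[0,0,0,12,25,0,0],[0,0,0,8,15,0,0],[0,0,0,0,0,0,0],[0,0,0,0,0,0,0],[0,0,0,0,0,0,0]]'; python3 -c "
from h import *
print(rel([608,-165,325])[0],sense()['tcp_rot'])
f=grab_frame('wrist');cv2.imwrite('pics/w14.png',f['color'][:,:,::-1])
blob(f,(50,80,60),(80,255,255),4,(200,40,530,300))
"
```

```text
clock: 18.4
eef_pos: [600.8, -161.7, 291.6]
tcp_rot: [-3.135, 0.038, 0.002]
contact_force: [-0.5, 0.2, -0.2]
opening: 1.001
[  5.88381127   3.12831497 -33.63307368] [-3.13490047e+00  3.83853460e-02  2.11784478e-03]
[269, 119, 109, 106, 6390] cen [323.2 171.3] mec 323.1 173.7 55.3 [ 607.8 -165.5    4. ]
[325, 229, 7, 3, 8] cen [328.1 229.6] mec 328.0 230.0 3.2 [ 555.9 -170.4    4. ]
[313, 231, 6, 3, 8] cen [315.  231.5] mec 315.5 232.0 2.7 [ 553.9 -159.2    4. ]
```

View pics/w14.png

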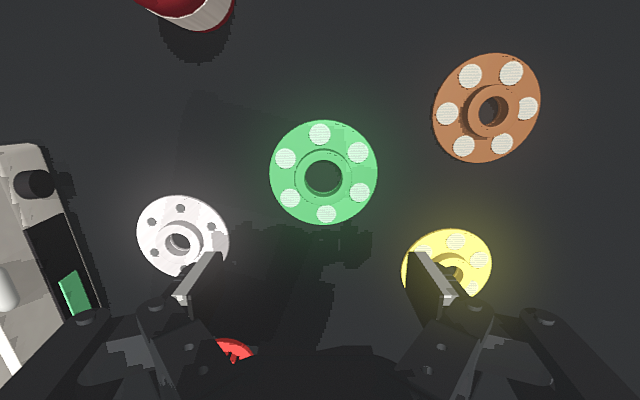

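Green is centred at (323,174), world (608,-165.5). Brown (488,110) and yellow (446,265) are separate. Descending on green.

```bash
python3 -m creep '[[-0.006,0.038,0,6,3,0,0],[0,0,0,0,0,0,0],[0,0,0,0,0,15,0],[0,-0.004,0,0,0,20,0],[0,-0.004,0,0,0,20,0],[0,-0.004,0,0,0,15,0],[0,0,0,0,0,0,0],[0,0,0,0,0,0,0],[0,0,0,0,0,0,0]]' 25; python3 -c "
from h import *
print(rel([608,-165.5,184])[0],sense()['tcp_rot'])"
```

```text
clock: 19.2
eef_pos: [602.8, -156.3, 218.7]
tcp_rot: [-3.138, 0.021, 0.009]
contact_force: [-0.3, -0.8, -0.6]
opening: 1.0
[ 5.8416117   9.35390776 34.59187957] [-3.13789306  0.02122996  0.00931971]
```

```bash
python3 -m creep '[[-0.003,0.021,0.009,5,9,0,0],[0,0,0,0,0,0,0],[0,0,0,0,0,9,0],[0,0,0,0,0,0,0],[0,0,0,0,0,0,0]]'; python3 -c "
from h import *
print(rel([608,-165.5,184])[0],sense()['tcp_rot'])
f=grab_frame('wrist');cv2.imwrite('pics/w15.png',f['color'][:,:,::-1])
blob(f,(50,80,60),(80,255,255),4,(200,40,530,300))"
```

```text
clock: 19.62
eef_pos: [610.0, -166.8, 212.7]
tcp_rot: [3.14, -0.008, -0.001]
contact_force: [-0.2, 0.3, -0.1]
opening: 1.002
[-2.21215864 -1.30950171 28.66143864] [ 3.14026459e+00 -7.88681350e-03 -9.35231236e-04]
[241, 163, 147, 137, 11236] cen [314.2 230.6] mec 314.0 231.5 73.6 [ 610.1 -165.3    4. ]
[237, 238, 1, 1, 1] cen [237. 238.] mec 237.0 238.0 0.0 [ 605.9 -117.6    4. ]
[388, 244, 1, 1, 1] cen [388. 244.] mec 388.0 244.0 0.0 [ 601.6 -211.5    4. ]
```

View pics/w15.png

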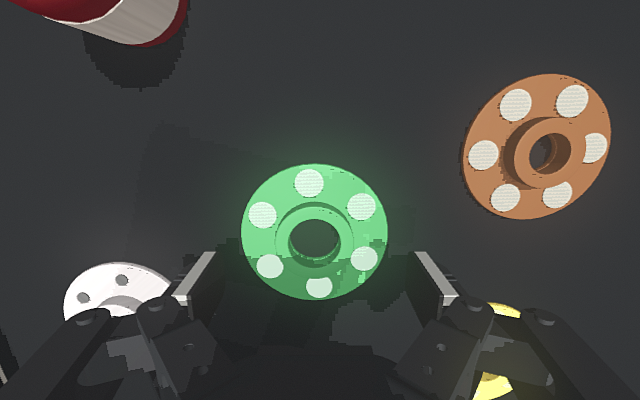

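```bash
python3 -m creep '[[0.001,-0.008,0,-1,-1,8,0],[0,-0.003,0,0,0,9,0],[0,-0.003,0,0,0,9,0],[0,0,0,0,0,0,0],[0,0,0,0,0,0,0],[0,0,0,0,0,0,0]]'; python3 -c "
from h import *
print(rel([609,-165.5,184])[0],sense()['tcp_rot'],sense()['contact_force'])"
```

```text
clock: 20.17
eef_pos: [608.1, -165.3, 182.7]
tcp_rot: [-3.141, 0.01, -0.001]
contact_force: [0.0, -0.5, -0.4]
opening: 0.999
[ 0.84795693  0.18646512 -1.31470117] [-3.14111569e+00  1.02268348e-02 -7.85077581e-04] [ 0.01783057 -0.45578029 -0.40972294]
```

Level it, then squeeze lightly.

```bash
python3 -m creep '[[0,0.010,0,1,0,-1,0],[0,0,0,0,0,0,0],[0,0,0,0,0,0,1],[0,0,0,0,0,0,1],[0,0,0,0,0,0,1],[0,0,0,0,0,0,1],[0,0,0,0,0,0,1],[0,0,0,0,0,0,1],[0,0,0,0,0,0,1],[0,0,0,0,0,0,1]]' 20; python3 -c "
from h import *
print(sense()['tcp_rot'],sense()['contact_force'])
f=grab_frame('wrist');crop(f,200,180,440,340,3,'w16.png')"
```

```text
clock: 21.0
eef_pos: [609.6, -165.4, 185.1]
tcp_rot: [3.142, -0.003, -0.001]
contact_force: [-0.2, 0.2, 1.3]
opening: 0.525
[ 3.14156024e+00 -2.51548954e-03 -7.62105483e-04] [-0.15802129  0.17847501  1.33969248]
```

View pics/w16.png

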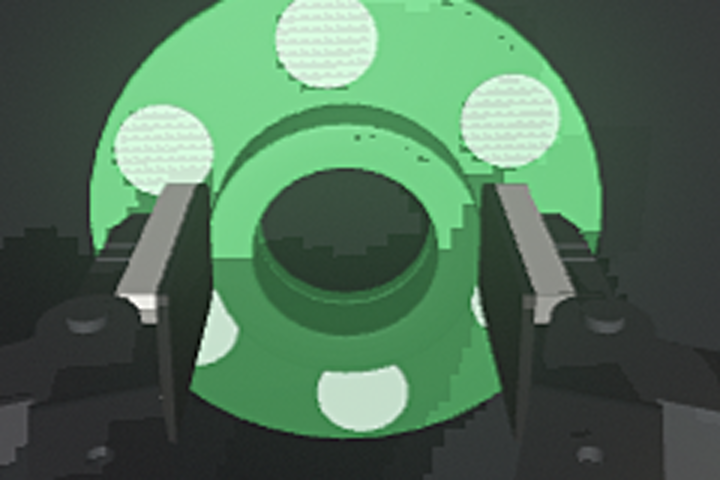

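Run:
```python
from h import *
f=grab_frame('wrist')
print(px2w(f,200+347/3,180+231/3,15), sense()['eef_pos'])
# disc rim: top/bottom/left/right edges of plate
hsv=cv2.cvtColor(f["color"],cv2.COLOR_RGB2HSV); m=cv2.inRange(hsv,np.array((50,60,20)),np.array((80,255,255)))
m[:120]=0;m[345:]=0
cs,_=cv2.findContours(m,cv2.RETR_EXTERNAL,cv2.CHAIN_APPROX_NONE); c=max(cs,key=cv2.contourArea)[:,0]
W=np.array([px2w(f,u,v,4)[:2] for u,v in c])
# robust circle fit r=46
from scipy.optimize import least_squares
s=least_squares(lambda p: np.hypot(W[:,0]-p[0],W[:,1]-p[1])-46,[609,-165],loss='soft_l1',f_scale=0.7)
d=np.hypot(W[:,0]-s.x[0],W[:,1]-s.x[1])-46; print(s.x,len(W),(abs(d)<1).sum())
```

```text
[ 611.16533938 -164.65472733   15.        ] [ 609.61678564 -165.44100325  185.15022806]
[ 607.86738637 -165.01645948] 828 275
```

```bash
python3 -m creep '[[0,0,0,0,0,0,0],[0,0,0,0,0,0,0],[0,0,0,0,0,0,0],[0,0,0,0,0,0,0],[0,0,0,0,0,0,0],[0,0,0,0,0,-3,0],[0,0,0,0,0,0,0]]'; python3 -m creep '[[0,0,-0.12,0,0,0,0],[0,0,-0.12,0,0,0,0],[0,0,-0.12,0,0,0,0],[0,0,-0.12,0,0,0,0],[0,0,-0.12,0,0,0,0],[0,0,-0.12,0,0,0,0],[0,0,0,0,0,0,0],[0,0,0,0,0,0,0]]'; python3 -c "
from h import *
print(rel([609.6,-165.4,185])[0],sense()['tcp_rot'],sense()['contact_force'])"
```

```text
clock: 21.68
eef_pos: [609.7, -165.4, 188.2]
tcp_rot: [-3.141, -0.002, -0.001]
contact_force: [1.4, -0.2, 0.2]
opening: 0.999
clock: 22.35
eef_pos: [610.0, -165.5, 189.4]
tcp_rot: [3.139, -0.003, 0.746]
contact_force: [-1.1, 0.5, 0.4]
opening: 1.004
[-0.25266859 -0.34466203  4.35031196] [ 3.13878763e+00 -2.63454170e-03  7.46030138e-01] [-1.05720271  0.52674319  0.38014846]
```

```bash
python3 -m creep '[[0,0,-0.12,0,0,0,0],[0,0,-0.12,0,0,0,0],[0,0,-0.12,0,0,0,0],[0,0,-0.12,0,0,0,0],[0,0,-0.12,0,0,0,0],[0,0,-0.12,0,0,0,0],[0,0,-0.08,0,0,0,0],[0,0,0,0,0,0,0],[0,0,0,0,0,0,0]]'; python3 -c "
from h import *
print(rel([609.6,-165.4,185])[0],sense()['tcp_rot'],sense()['contact_force'])"
```

```text
clock: 23.1
eef_pos: [610.1, -165.5, 189.9]
tcp_rot: [3.137, 0.0, 1.543]
contact_force: [0.1, 0.1, 1.0]
opening: 1.0
[ 0.09049814 -0.57279185  4.87701162] [3.13709369e+00 2.84376664e-04 1.54338439e+00] [0.08568613 0.14153586 0.9840809 ]
```

```bash
python3 -m creep '[[0.0045,0,-0.028,0,-0.5,5,0],[0,0,0,0,0,0,0],[0,0,0,0,0,0,1],[0,0,0,0,0,0,1],[0,0,0,0,0,0,1],[0,0,0,0,0,0,1],[0,0,0,0,0,0,1],[0,0,0,0,0,0,1],[0,0,0,0,0,0,1]]' 20; python3 -m creep '[[0,0,0,0,0,0,1],[0,0,0,0,0,0,1]]' 70; python3 -c "
from h import *
print(sense()['eef_pos'],sense()['tcp_rot'],sense()['contact_force'])
f=grab_frame('wrist');crop(f,200,180,440,340,3,'w17.png')"
```

```text
clock: 23.85
eef_pos: [609.4, -165.4, 184.7]
tcp_rot: [-3.14, 0.0, 1.559]
contact_force: [-0.7, 0.2, -1.0]
opening: 0.527
clock: 24.02
eef_pos: [609.5, -165.5, 185.4]
tcp_rot: [-3.14, 0.0, 1.559]
contact_force: [0.2, -0.2, -0.6]
opening: 0.488
[ 609.4707817  -165.51136594  185.38947494] [-3.14045466e+00  2.73333975e-04  1.55915517e+00] [ 0.21589805 -0.24778051 -0.57352206]
```

View pics/w17.png

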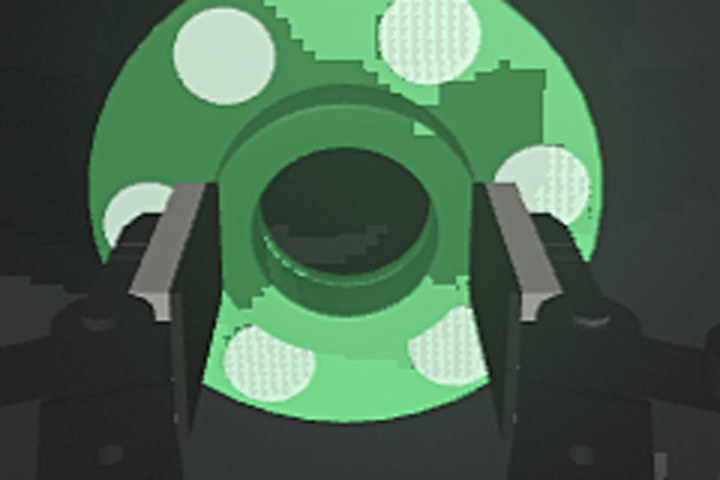

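Run:
```python
from h import *
f=grab_frame('wrist')
s=sense();M=np.eye(4);M[:3,:3]=R.from_euler("xyz",s["tcp_rot"]).as_matrix();M[:3,3]=s["eef_pos"]
p=px2w(f,200+347/3,180+211/3,15);print(p, M[:3,:3].T@(p-M[:3,3]))
```

```text
[ 609.27735956 -159.30018462   15.        ] [ 6.21594721e+00 -9.26928801e-02  1.70329412e+02]
```

```bash
cat >> h.py <<'E'
from scipy.optimize import least_squares
def rim(f,lo,hi,z,rad,g,box):
    hsv=cv2.cvtColor(f["color"],cv2.COLOR_RGB2HSV); m=cv2.inRange(hsv,np.array(lo),np.array(hi))
    k=np.zeros_like(m);k[box[1]:box[3],box[0]:box[2]]=255;m&=k
    cs,_=cv2.findContours(m,cv2.RETR_EXTERNAL,cv2.CHAIN_APPROX_NONE); c=max(cs,key=cv2.contourArea)[:,0]
    W=np.array([px2w(f,u,v,z)[:2] for u,v in c])
    s=least_squares(lambda p: np.hypot(W[:,0]-p[0],W[:,1]-p[1])-rad,g,loss='cauchy',f_scale=0.5)
    d=np.hypot(W[:,0]-s.x[0],W[:,1]-s.x[1])-rad; return s.x,len(W),(abs(d)<1).sum()
def intool(p):
    s=sense();return R.from_euler("xyz",s["tcp_rot"]).as_matrix().T@(np.asarray(p)-s["eef_pos"])
E
python3 - <<'E'
from h import *
f=grab_frame('wrist');cv2.imwrite('pics/w18.png',f['color'][:,:,::-1])
for g in [(609,-165),(609,-160),(606,-165)]:
  for z in (2,4): print(z,rim(f,(50,60,20),(80,255,255),z,46,g,(200,120,440,345)))
E
```

```text
2 (array([ 608.65390178, -164.01995821]), 779, np.int64(378))
4 (array([ 607.89166937, -162.8719524 ]), 779, np.int64(287))
2 (array([ 608.65389645, -164.01995337]), 779, np.int64(378))
4 (array([ 607.89159646, -162.87189426]), 779, np.int64(287))
2 (array([ 608.6539025 , -164.01995967]), 779, np.int64(378))
4 (array([ 607.89163769, -162.87189281]), 779, np.int64(287))
```

View pics/w18.png

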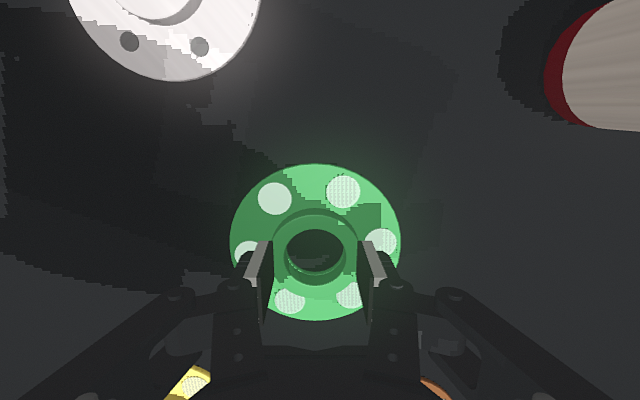

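Run:
```python
from h import *
f=grab_frame('wrist')
a=px2w(f,200+344.5/3,180+232/3,15);b=px2w(f,200+345/3,180+252/3,15)
print(a,intool(a),intool(b),R.from_matrix(f["T"][:3,:3]).as_euler("xyz"))
```

```text
[ 608.81759325 -163.09042354   15.        ] [  2.4296735   -0.53026929 170.31119885] [ -1.24887313  -0.45284381 170.31201062] [ 2.85035308e+00  1.46316929e-03 -1.31658877e-02]
```

```bash
python3 -m creep '[[0,0,0,0,0,-8,1],[0,0,0,0,0,-20,1],[0,0,0,0,0,-30,1],[0,0,0,0,0,-35,1],[0,0,0,0,0,-35,1],[0,0,0,0,0,-25,1],[0,0,0,0,0,0,1],[0,0,0,0,0,0,1]]'; python3 -m creep '[[0,0,0.12,0,0,0,1],[0,0,0.12,0,0,0,1],[0,0,0.12,0,0,0,1],[0,0,0.12,0,0,0,1],[0,0,0.12,0,0,0,1],[0,0,0.12,0,0,0,1],[0,0,0.12,0,0,0,1],[0,0,0.12,0,0,0,1],[0,0,0.12,0,0,0,1],[0,0,0,0,0,0,1]]'; python3 -c "
from h import *
print(rel([537,145,350])[0],sense()['tcp_rot'],sense()['contact_force'])
f=grab_frame('wrist');crop(f,200,180,440,340,3,'w19.png')"
```

```text
clock: 24.88
eef_pos: [608.6, -165.1, 344.6]
tcp_rot: [-3.136, -0.001, 1.559]
contact_force: [-0.2, 0.6, -1.5]
opening: 0.485
clock: 25.72
eef_pos: [604.7, -164.0, 332.4]
tcp_rot: [-3.127, 0.017, 0.434]
contact_force: [0.3, -0.8, -0.8]
opening: 0.487
[  68.19156818 -309.0472696   -14.42237657] [-3.12749744  0.01698153  0.43389101] [ 0.34651918 -0.81209077 -0.7760293 ]
```

View pics/w19.png

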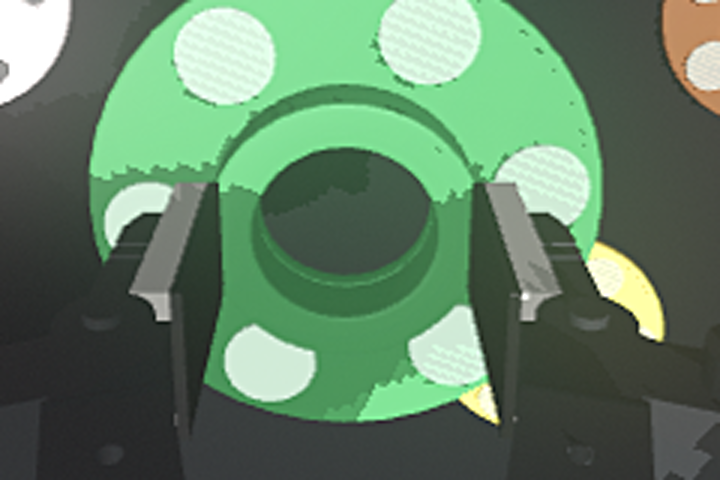

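```bash
python3 -m creep '[[0,0,0.11,0,0,-10,1],[0,0,0.11,0,0,-10,1],[0,0,0.11,0,0,0,1],[0,0,0.09,0,0,0,1],[0,0,0,0,0,0,1],[0,0,0,0,0,0,1]]'; python3 -c "
from h import *
print(rel([537,145,350])[0],sense()['tcp_rot'],sense()['contact_force'])"
```

```text
clock: 26.27
eef_pos: [603.6, -163.7, 347.7]
tcp_rot: [-3.133, 0.029, 0.033]
contact_force: [0.4, 0.6, -0.9]
opening: 0.485
[ -56.54089469 -310.71057873    2.12370566] [-3.13272957  0.02925934  0.03268559] [ 0.35252122  0.56709356 -0.86710049]
```

```bash
python3 -m creep '[[-0.009,0.029,0.033,0,0,0,1],[0,0,0,-3,-15,0,1],[0,0,0,-6,-30,0,1],[0,0,0,-6,-35,0,1],[0,0,0,-6,-35,0,1],[0,0,0,-6,-35,0,1],[0,0,0,-6,-35,0,1],[0,0,0,-6,-35,0,1],[0,0,0,-6,-30,0,1],[0,0,0,0,0,0,1]]'; python3 -c "
from h import *
print(rel([537,145,350])[0],sense()['tcp_rot'],sense()['contact_force'])"
```

```text
clock: 27.1
eef_pos: [547.0, 97.2, 343.6]
tcp_rot: [-3.141, 0.008, 0.045]
contact_force: [-0.6, -0.2, -1.1]
opening: 0.485
[ -7.90593777 -48.23035796  -6.31597668] [-3.14072614  0.00772785  0.04532174] [-0.5555057  -0.20841392 -1.05502449]
```

```bash
python3 -m creep '[[0,0.008,0.045,-3,-20,0,1],[0,0,0,-3,-20,-4,1],[0,0,0,0,-6,0,1],[0,0,0,0,0,0,1],[0,0,0,0,0,0,1],[0,0,0,0,0,0,1]]'; python3 -c "
from h import *
print(rel([537,145,350])[0],sense()['tcp_rot'],sense()['contact_force'])
f=grab_frame('wrist');cv2.imwrite('pics/w20.png',f['color'][:,:,::-1])"
```

```text
clock: 27.6
eef_pos: [536.7, 147.6, 346.2]
tcp_rot: [3.141, 0.004, 0.026]
contact_force: [0.6, -0.2, -1.7]
opening: 0.485
[ 0.26623856  2.58744002 -3.80860512] [3.14076851 0.00438324 0.02581685] [ 0.62073088 -0.2119804  -1.74173713]
```

View pics/w20.png

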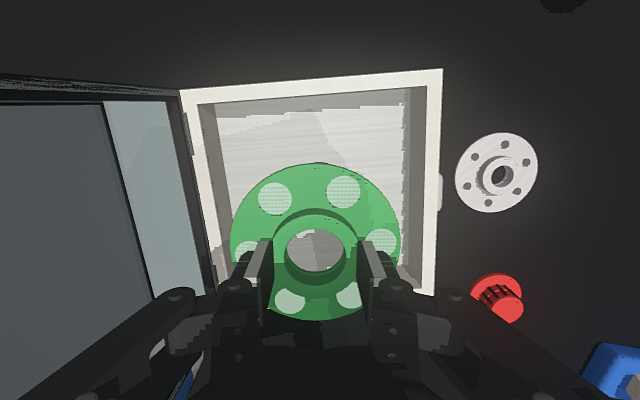

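```bash
python3 -m creep '[[0,0.004,0.026,0,2.5,0,1],[0,0,0,0,0,0,1],[0,0,0,0,0,15,1],[0,-0.004,0,0,0,15,1],[0,-0.004,0,0,0,12,1],[0,0,0,0,0,0,1],[0,0,0,0,0,0,1],[0,0,0,0,0,0,1]]'; python3 -c "
from h import *
print(rel([536.5,145,275])[0],sense()['tcp_rot'],sense()['contact_force'])
f=grab_frame('wrist');crop(f,200,180,440,340,3,'w21.png')"
```

```text
clock: 28.32
eef_pos: [538.1, 139.6, 303.0]
tcp_rot: [3.14, 0.007, -0.009]
contact_force: [0.8, -0.3, -1.2]
opening: 0.49
[-1.4308131  -5.39107491 27.95933684] [ 3.13994565  0.00744171 -0.00909139] [ 0.78331504 -0.25170888 -1.24359836]
```

View pics/w21.png

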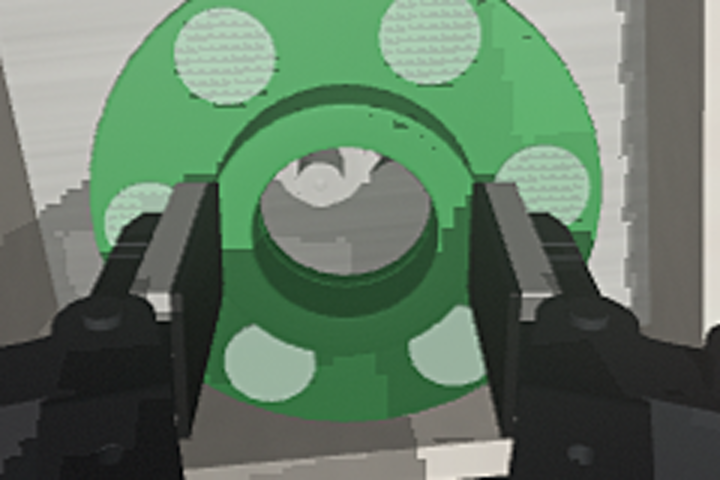

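```bash
python3 -m creep '[[0.001,0.007,-0.009,-1.4,-5.3,0,1],[0,0,0,0,0,0,1],[0,0,0,0,0,0,1],[0,0,0,0,0,6,1],[0,0,0,0,0,0,1],[0,0,0,0,0,0,1]]'; python3 -c "
from h import *
print(rel([536.5,145,275])[0],sense()['tcp_rot'],sense()['contact_force'])
f=grab_frame('wrist');crop(f,200,180,440,340,3,'w22.png')"
```

```text
clock: 28.87
eef_pos: [537.5, 146.2, 299.2]
tcp_rot: [-3.141, -0.005, 0.002]
contact_force: [0.9, 0.1, -0.6]
opening: 0.487
[-1.15918299  1.23902931 24.23858533] [-3.14071094e+00 -5.32434292e-03  1.59953497e-03] [ 0.93568754  0.11547527 -0.59215658]
```

View pics/w22.png

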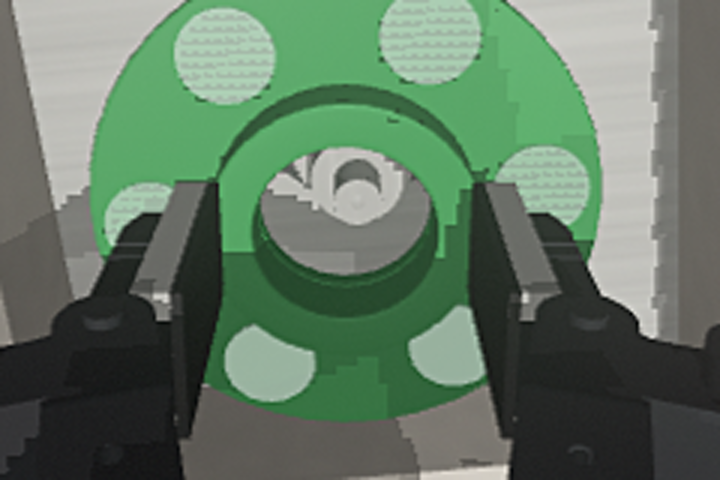

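Run:
```python
from h import *
f=grab_frame('wrist')
a=px2w(f,200+357/3,180+200/3,112);print("stud",a,intool(a))
b=px2w(f,200+344.5/3,180+232/3,sense()['eef_pos'][2]-185+15);print("bore",b,intool(b))
```

```text
stud [536.91378694 145.2220465  112.        ] [ -1.42560777   1.02856004 187.12267932]
bore [539.25638744 147.49665753 129.1281106 ] [  1.00342324  -1.25536582 170.00785252]
```

```bash
python3 -m creep '[[0,-0.005,0,-1.5,1.5,0,1],[0,0,0,0,0,0,1],[0,0,0,0,0,8,1],[0,-0.002,0,0,0,8,1],[0,0,0,0,0,0,1],[0,0,0,0,0,0,1]]'; python3 -c "
from h import *
print(rel([535.8,144.6,275])[0],sense()['tcp_rot'],sense()['contact_force'])
f=grab_frame('wrist');crop(f,200,180,440,340,3,'w23.png')"
```

```text
clock: 29.47
eef_pos: [535.7, 144.2, 281.3]
tcp_rot: [-3.141, 0.003, 0.001]
contact_force: [-0.2, 0.6, -1.1]
opening: 0.481
[ 0.11624376 -0.35839459  6.30640557] [-3.14089187e+00  3.04954175e-03  1.17778998e-03] [-0.23222914  0.58048658 -1.08567085]
```

View pics/w23.png

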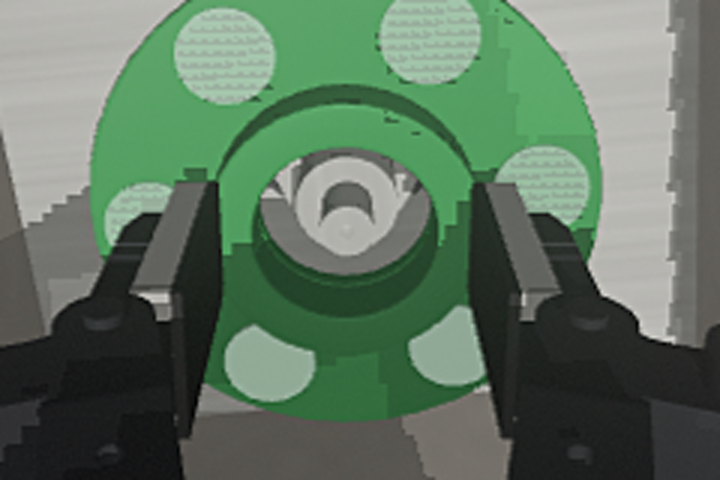

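Stud (348,230) and bore rim (344.5,232) nearly coincide in the same plane. Lowering.

```bash
python3 -m creep '[[0,0.003,0,0,0.3,5,1],[0,0,0,0,0,0,1],[0,0,0,0,0,5,1],[0,0,0,0,0,0,1],[0,0,0,0,0,0,1]]'; python3 -c "
from h import *
print(rel([535.8,144.3,255])[0],sense()['tcp_rot'],sense()['contact_force'])"
```

```text
clock: 29.93
eef_pos: [535.7, 143.9, 270.2]
tcp_rot: [-3.141, -0.0, 0.001]
contact_force: [-0.4, -0.6, -1.4]
opening: 0.489
[ 0.05376671 -0.35317608 15.19407899] [-3.14097490e+00 -1.57539996e-04  1.25412798e-03] [-0.4209757  -0.63687403 -1.39546081]
```

```bash
python3 -m creep '[[0,0,0,0,0,3,1],[0,0,0,0,0,0,1],[0,0,0,0,0,3,1],[0,0,0,0,0,0,1]]'; python3 -c "
from h import *
print(rel([535.8,144.3,255])[0],sense()['tcp_rot'],sense()['contact_force'])"
```

```text
clock: 30.27
eef_pos: [535.8, 144.0, 263.8]
tcp_rot: [-3.141, -0.0, 0.001]
contact_force: [0.2, 0.3, -1.1]
opening: 0.484
[-1.11287651e-03 -3.23616380e-01  8.78621376e+00] [-3.14089870e+00 -4.37921062e-04  1.24206381e-03] [ 0.17784295  0.26955375 -1.12220961]
```

It is past the shoulder with no force. Down the remaining 8 mm or so.

```bash
python3 -m creep '[[0,0,0,0,0,4,1],[0,0,0,0,0,0,1],[0,0,0,0,0,3,1],[0,0,0,0,0,0,1],[0,0,0,0,0,0,1]]'; python3 -c "
from h import *
print(rel([535.8,144.3,255])[0],sense()['tcp_rot'],sense()['contact_force'])"
```

```text
clock: 30.68
eef_pos: [535.8, 144.0, 256.0]
tcp_rot: [-3.141, -0.001, 0.001]
contact_force: [-0.2, 0.6, -1.3]
opening: 0.487
[-0.04207111 -0.27768164  0.9687643 ] [-3.14085495e+00 -5.09082316e-04  1.26811455e-03] [-0.21198891  0.56289031 -1.29817649]
```

```bash
python3 -m creep '[[0,0,0,0,0,1.5,1],[0,0,0,0,0,0,1],[0,0,0,0,0,0,1]]'; python3 -c "
from h import *
print(sense()['eef_pos'],sense()['contact_force'])
f=grab_frame('scene');crop(f,300,200,420,320,5,'s3.png')"
```

```text
clock: 30.93
eef_pos: [536.1, 144.1, 255.6]
tcp_rot: [-3.141, -0.001, 0.001]
contact_force: [0.2, 1.2, -1.7]
opening: 0.485
[536.07624984 144.08188169 255.57138926] [ 0.18863783  1.17392037 -1.66412443]
```

View pics/s3.png

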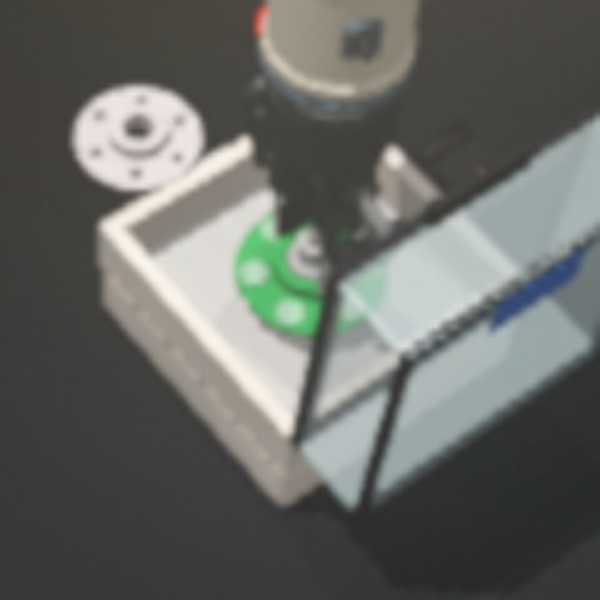

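```bash
python3 -m creep '[[0,0,0,0,0,1.5,1],[0,0,0,0,0,0,1],[0,0,0,0,0,0,1]]'; python3 -m creep '[[0,0,0,0,0,1,1],[0,0,0,0,0,0,1]]'
```

```text
clock: 31.23
eef_pos: [536.3, 144.1, 255.6]
tcp_rot: [-3.14, -0.002, 0.001]
contact_force: [-0.5, 0.3, -1.2]
opening: 0.486
clock: 31.4
eef_pos: [536.4, 144.1, 255.3]
tcp_rot: [-3.14, -0.002, 0.001]
contact_force: [-0.3, 0.7, 0.2]
opening: 0.481
```

```bash
python3 -m creep '[[0,0,0,0,0,0,0],[0,0,0,0,0,0,0],[0,0,0,0,0,0,0],[0,0,0,0,0,0,0],[0,0,0,0,0,0,0],[0,0,0,0,0,-20,0],[0,0,0,0,0,-40,0],[0,0,0,0,0,-30,0],[0,0,0,0,0,0,0]]' 20; python3 -c "
from h import *
f=grab_frame('wrist');cv2.imwrite('pics/w24.png',f['color'][:,:,::-1]);
print(sense()['tcp_rot'])
a=rim(f,(50,60,20),(80,255,255),74,46,(536,144),(200,100,440,280));print(a)"
```

```text
clock: 32.15
eef_pos: [535.7, 143.9, 345.2]
tcp_rot: [3.141, 0.004, 0.001]
contact_force: [0.6, -0.5, 0.7]
opening: 1.002
[3.14078654e+00 5.22535853e-03 1.22377594e-03]
(array([537.05546202, 144.39653444]), 312, np.int64(156))
```

View pics/w24.png

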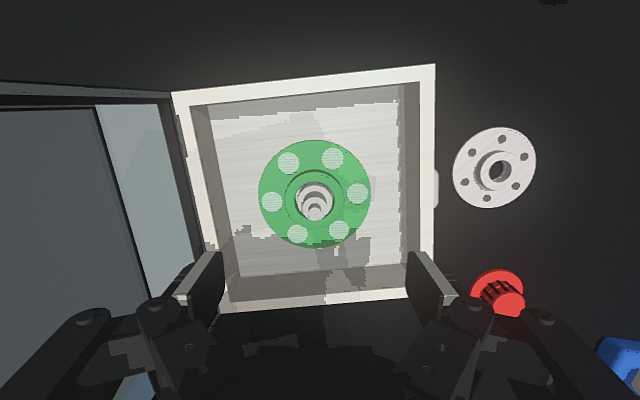

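Green is home and level (315,193). Next is yellow.

```bash
python3 -m creep '[[0,0,0,-1,20,-5,0],[0,0,0,-2,38,-5,0],[0,0,0,-2,38,0,0],[0,0,0,-2,38,0,0],[0,0,0,-2,38,0,0],[0,0,0,-2,38,0,0],[0,0,0,-2,38,0,0],[0,0,0,-2,38,0,0],[0,0,0,-2,38,0,0],[0,0,0,-2,35,0,0]]'; python3 -m creep '[[0,0,0,0,25,0,0],[0,0,0,0,15,0,0],[0,0,0,0,0,0,0],[0,0,0,0,0,0,0],[0,0,0,0,0,0,0]]'; python3 -c "
from h import *
print(rel([515,-283,300])[0],sense()['tcp_rot'])
f=grab_frame('wrist');cv2.imwrite('pics/w25.png',f['color'][:,:,::-1])
blob(f,(20,80,60),(35,255,255),4,(200,40,530,300))"
```

```text
clock: 33.03
eef_pos: [513.9, -223.5, 343.1]
tcp_rot: [-3.138, 0.013, 0.012]
contact_force: [0.4, -0.1, 0.0]
opening: 0.997
clock: 33.45
eef_pos: [511.2, -271.9, 336.1]
tcp_rot: [-3.136, 0.019, 0.004]
contact_force: [-0.4, -0.1, -0.6]
opening: 0.999
[ 4.49758051 11.34434879 35.93320385] [-3.13605086  0.01944251  0.00412325]
[277, 126, 106, 122, 6894] cen [329.1 182.3] mec 329.8 185.7 62.9 [ 500.7 -283.9    4. ]
[364, 134, 3, 2, 3] cen [365.  134.7] mec 365.0 135.0 1.0 [ 550.9 -316.5    4. ]
[354, 215, 2, 2, 3] cen [354.3 215.3] mec 354.5 215.5 0.7 [ 469.  -309.9    4. ]
```

View pics/w25.png

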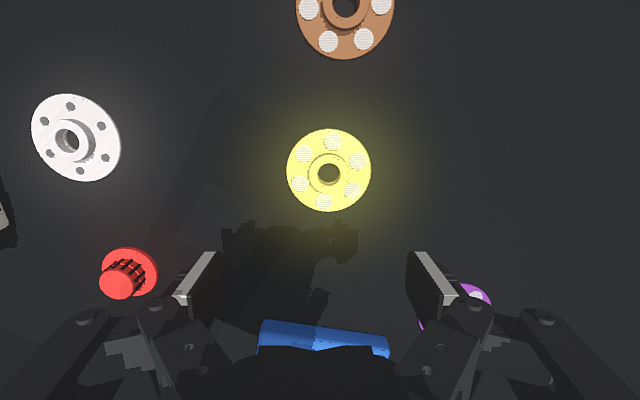

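```bash
python3 -m creep '[[-0.005,0.019,0.004,0,0,0,0],[0,0,0,0,0,0,0],[0,0,0,0,0,0,0]]'
python3 - <<'E'
from h import *
f=grab_frame('wrist'); print(sense()['tcp_rot'],sense()['eef_pos'])
for s in (60,100,140): print(rim(f,(20,s,120),(35,255,255),4,42,(515,-283),(250,100,420,230)))
crop(f,250,90,420,230,4,'w26.png')
print(rel([514,-283,200])[0])
E
```

```text
clock: 33.75
eef_pos: [511.4, -268.5, 335.4]
tcp_rot: [-3.14, -0.0, 0.003]
contact_force: [-0.2, -0.0, 0.8]
opening: 0.999
[-3.14022715e+00 -3.80455569e-04  3.37841627e-03] [ 511.39723621 -268.43083782  335.45542917]
(array([ 515.27772679, -281.97599299]), 237, np.int64(227))
(array([ 515.04918889, -282.00255341]), 272, np.int64(196))
(array([ 543.85713201, -268.79634826]), 55, np.int64(15))
[  2.50199338  14.76282444 135.43635849]
```

View pics/w26.png

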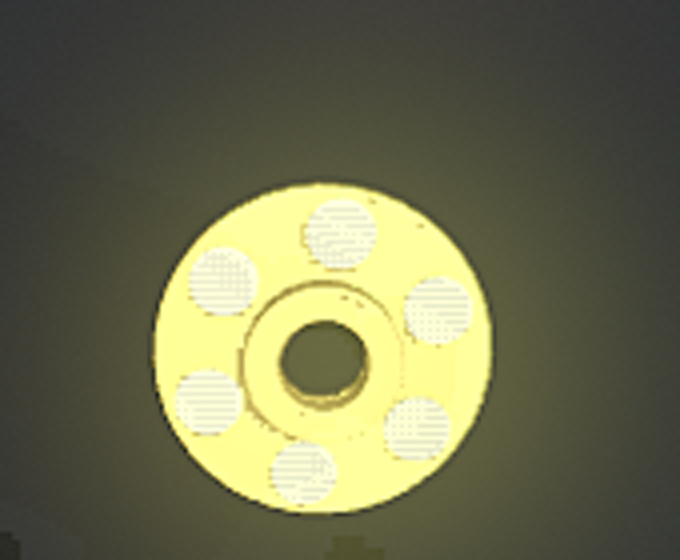

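Confirmed: this is the yellow carrier with its hub up, at (331,180), world about (514.5,-282).

```bash
python3 -m creep '[[0,0,0,2.5,13.5,0,0],[0,0,0,0,0,0,0],[0,0,0,0,0,20,0],[0,0,0,0,0,20,0],[0,0,0,0,0,20,0],[0,0,0,0,0,20,0],[0,0,0,0,0,18,0],[0,0,0,0,0,0,0],[0,0,0,0,0,0,0],[0,0,0,0,0,0,0]]'; python3 -c "
from h import *
print(rel([514,-282,185])[0],sense()['tcp_rot'])"
```

```text
clock: 34.63
eef_pos: [517.1, -284.8, 237.4]
tcp_rot: [3.139, -0.007, 0.004]
contact_force: [0.6, 0.1, -0.3]
opening: 1.003
[-3.49408207 -2.95567821 52.32500874] [ 3.13918545 -0.00690955  0.00403619]
```

```bash
python3 -m creep '[[0.002,-0.007,0.004,-3,-2.8,0,0],[0,0,0,0,0,0,0],[0,0,0,0,0,12,0],[0,0,0,0,0,12,0],[0,0,0,0,0,10,0],[0,0,0,0,0,0,0],[0,0,0,0,0,0,0],[0,0,0,0,0,0,0]]'; python3 -c "
from h import *
print(rel([514,-282,185])[0],sense()['tcp_rot'])"
```

```text
clock: 35.3
eef_pos: [515.2, -282.6, 203.6]
tcp_rot: [3.139, -0.004, -0.0]
contact_force: [0.0, -0.4, 0.5]
opening: 0.998
[-1.2374342  -0.61264308 18.5753634 ] [ 3.13861418e+00 -4.25150729e-03 -4.64090586e-04]
```

```bash
python3 -m creep '[[0.003,-0.004,0,-1,-0.5,8,0],[0,0,0,0,0,8,0],[0,0,0,0,0,0,0],[0,0,0,0,0,0,0]]'; python3 -c "
from h import *
print(rel([514,-282,184])[0],sense()['tcp_rot'])"
```

```text
clock: 35.63
eef_pos: [514.3, -282.1, 186.1]
tcp_rot: [-3.141, -0.0, -0.0]
contact_force: [-0.3, 0.5, -0.3]
opening: 1.001
[-0.26872514 -0.12987604  2.06713221] [-3.14139805e+00 -9.85050180e-05 -4.47555562e-04]
```

First light squeeze along y, open, then turn 90°.

```bash
python3 -m creep '[[0,0,0,0,0,1.5,0],[0,0,0,0,0,0,1],[0,0,0,0,0,0,1],[0,0,0,0,0,0,1],[0,0,0,0,0,0,1],[0,0,0,0,0,0,1],[0,0,0,0,0,0,1],[0,0,0,0,0,0,1],[0,0,0,0,0,0,1]]' 20; python3 -m creep '[[0,0,0,0,0,0,0],[0,0,0,0,0,0,0],[0,0,0,0,0,0,0],[0,0,0,0,0,0,0],[0,0,0,0,0,0,0],[0,0,0,0,0,-3,0],[0,0,0,0,0,0,0]]'; python3 -m creep '[[0,0,-0.12,0,0,0,0],[0,0,-0.12,0,0,0,0],[0,0,-0.12,0,0,0,0],[0,0,-0.12,0,0,0,0],[0,0,-0.12,0,0,0,0],[0,0,-0.12,0,0,0,0],[0,0,-0.12,0,0,0,0],[0,0,0,0,0,0,0],[0,0,0,0,0,0,0]]';  python3 -m creep '[[0,0,-0.12,0,0,0,0],[0,0,-0.12,0,0,0,0],[0,0,-0.12,0,0,0,0],[0,0,-0.12,0,0,0,0],[0,0,-0.12,0,0,0,0],[0,0,-0.08,0,0,0,0],[0,0,0,0,0,0,0],[0,0,0,0,0,0,0]]'; python3 -c "
from h import *
print(rel([514.2,-282.1,184.5])[0],sense()['tcp_rot'])"
```

```text
clock: 36.38
eef_pos: [514.4, -282.2, 185.2]
tcp_rot: [3.141, -0.001, -0.0]
contact_force: [-0.6, 1.1, -1.0]
opening: 0.439
clock: 36.97
eef_pos: [514.6, -282.3, 188.4]
tcp_rot: [3.141, -0.001, -0.0]
contact_force: [-1.1, -0.8, 0.2]
opening: 1.002
clock: 37.72
eef_pos: [515.0, -282.5, 189.7]
tcp_rot: [3.139, -0.001, 0.871]
contact_force: [-0.3, 0.4, -0.2]
opening: 0.999
clock: 38.38
eef_pos: [515.1, -282.6, 190.1]
tcp_rot: [3.138, 0.001, 1.547]
contact_force: [1.0, 0.4, -0.1]
opening: 1.002
[ 0.44847942 -0.90891799  5.63684056] [3.13827765e+00 1.46798405e-03 1.54718128e+00]
```

```bash
python3 -m creep '[[0.003,0.0015,-0.024,0.4,-0.9,5,0],[0,0,0,0,0,0,0],[0,0,0,0,0,0,1],[0,0,0,0,0,0,1],[0,0,0,0,0,0,1],[0,0,0,0,0,0,1],[0,0,0,0,0,0,1],[0,0,0,0,0,0,1],[0,0,0,0,0,0,1],[0,0,0,0,0,0,1]]' 20; python3 -m creep '[[0,0,0,0,0,0,1],[0,0,0,0,0,0,1]]' 70; python3 -c "
from h import *
print(sense()['eef_pos'],sense()['tcp_rot'],sense()['contact_force'])
f=grab_frame('wrist');crop(f,200,180,440,340,3,'w27.png')"
```

```text
clock: 39.22
eef_pos: [514.1, -282.1, 184.8]
tcp_rot: [-3.142, -0.0, 1.559]
contact_force: [-0.3, 0.1, -1.4]
opening: 0.435
clock: 39.38
eef_pos: [514.1, -282.1, 185.4]
tcp_rot: [3.142, -0.0, 1.559]
contact_force: [-0.2, 0.6, -1.2]
opening: 0.401
[ 514.13559532 -282.13023708  185.36849029] [ 3.14153651e+00 -1.81158358e-04  1.55852266e+00] [-0.23728263  0.5503559  -1.18466026]
```

View pics/w27.png

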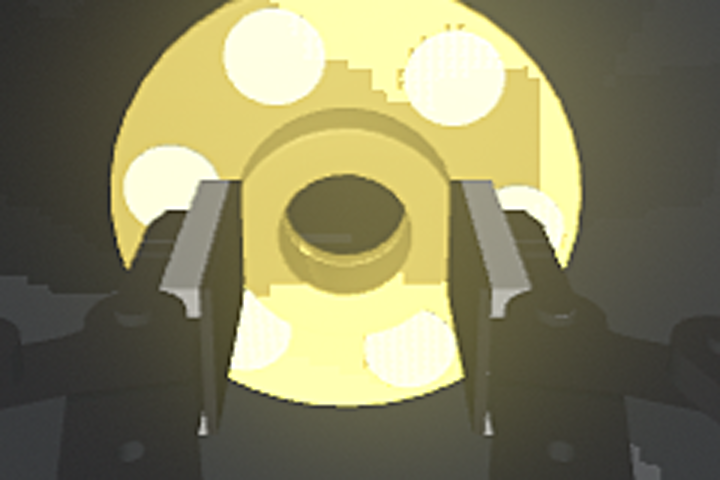

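Bore rim at (345,234), the same in-hand position as green. Lifting and turning back to yaw 0.

```bash
python3 -m creep '[[0,0,0,0,0,-8,1],[0,0,0,0,0,-20,1],[0,0,0,0,0,-30,1],[0,0,0,0,0,-35,1],[0,0,0,0,0,-35,1],[0,0,0,0,0,-30,1],[0,0,0,0,0,0,1],[0,0,0,0,0,0,1]]'; python3 -m creep '[[0,0,0.12,0,0,0,1],[0,0,0.12,0,0,0,1],[0,0,0.12,0,0,0,1],[0,0,0.12,0,0,0,1],[0,0,0.12,0,0,0,1],[0,0,0.12,0,0,0,1],[0,0,0.12,0,0,0,1],[0,0,0,0,0,0,1],[0,0,0,0,0,0,1]]';python3 -m creep '[[0,0,0.12,0,0,0,1],[0,0,0.12,0,0,0,1],[0,0,0.12,0,0,0,1],[0,0,0.12,0,0,0,1],[0,0,0.12,0,0,0,1],[0,0,0.07,0,0,0,1],[0,0,0,0,0,0,1],[0,0,0,0,0,0,1]]'; python3 -c "
from h import *
print(rel([536,144,350])[0],sense()['tcp_rot'],sense()['contact_force'])"
```

```text
clock: 40.1
eef_pos: [513.0, -281.6, 350.8]
tcp_rot: [-3.137, -0.002, 1.558]
contact_force: [0.4, 0.5, -1.9]
opening: 0.401
clock: 40.85
eef_pos: [510.1, -280.0, 342.9]
tcp_rot: [-3.127, 0.006, 0.687]
contact_force: [0.2, 1.6, -1.5]
opening: 0.401
clock: 41.52
eef_pos: [508.5, -279.1, 337.5]
tcp_rot: [-3.129, 0.021, 0.021]
contact_force: [-0.5, 0.4, -0.4]
opening: 0.403
[  36.06491764 -422.55195699   -8.04380269] [-3.12915539  0.02135555  0.02089029] [-0.51301927  0.43751657 -0.41198259]
```

```bash
python3 -m creep '[[-0.012,0.021,0.02,0,0,-14,1],[0,0,0,0,-15,0,1],[0,0,0,2,-30,0,1],[0,0,0,3,-38,0,1],[0,0,0,3,-38,0,1],[0,0,0,3,-38,0,1],[0,0,0,3,-38,0,1],[0,0,0,3,-38,0,1],[0,0,0,3,-38,0,1],[0,0,0,3,-38,0,1]]'; python3 -m creep '[[0,0,0,3,-35,0,1],[0,0,0,3,-25,0,1],[0,0,0,0,-15,0,1],[0,0,0,0,0,0,1],[0,0,0,0,0,0,1],[0,0,0,0,0,0,1]]';python3 -c "
from h import *
print(rel([536,144,345])[0],sense()['tcp_rot'],sense()['contact_force'])"
```

```text
clock: 42.35
eef_pos: [526.5, 42.6, 356.9]
tcp_rot: [3.138, -0.013, 0.014]
contact_force: [1.2, -0.2, -1.6]
opening: 0.398
clock: 42.85
eef_pos: [527.7, 132.3, 360.6]
tcp_rot: [-3.141, -0.02, 0.035]
contact_force: [0.0, -0.7, -0.7]
opening: 0.403
[  8.39173309 -11.39781116  15.77100226] [-3.14074721 -0.01994794  0.03505001] [ 0.04573006 -0.65671142 -0.73757506]
```

```bash
python3 -m creep '[[-0.001,-0.02,0.035,8.3,-11.4,0,1],[0,0,0,0,0,0,1],[0,0,0,0,0,0,1],[0,0,0,0,0,15,1],[0,0,0,0,0,15,1],[0,0,0,0,0,0,1],[0,0,0,0,0,0,1],[0,0,0,0,0,0,1]]';python3 -c "
from h import *
print(rel([536,144,300])[0],sense()['tcp_rot'],sense()['contact_force'])"
```

```text
clock: 43.52
eef_pos: [534.5, 137.0, 331.8]
tcp_rot: [3.14, -0.002, -0.001]
contact_force: [-0.1, 0.2, -1.2]
opening: 0.397
[ 1.42758761 -7.04690194 31.81444242] [ 3.14034280e+00 -1.94548539e-03 -8.85288815e-04] [-0.1023582   0.16349768 -1.16785635]
```

```bash
python3 -m creep '[[0.001,-0.002,0,1.4,-7,0,1],[0,0,0,0,0,0,1],[0,0,0,0,0,0,1],[0,0,0,0,0,10,1],[0,0,0,0,0,10,1],[0,0,0,0,0,0,1],[0,0,0,0,0,0,1],[0,0,0,0,0,0,1]]';python3 -c "
from h import *
print(rel([536,144,290])[0],sense()['tcp_rot'],sense()['contact_force'])
f=grab_frame('wrist');crop(f,200,180,440,340,3,'w28.png')"
```

```text
clock: 44.18
eef_pos: [536.5, 144.4, 312.0]
tcp_rot: [-3.141, -0.003, -0.0]
contact_force: [-0.2, 0.1, -1.0]
opening: 0.401
[-0.60634152  0.41365412 21.98992188] [-3.14102069e+00 -2.89652597e-03 -4.43340104e-04] [-0.19354961  0.06642265 -0.95335211]
```

View pics/w28.png

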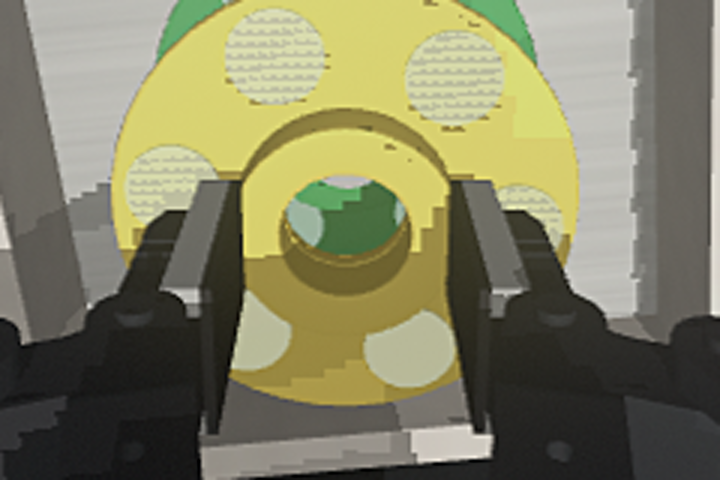

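```bash
python3 -m creep '[[0,-0.003,0,-0.6,0.4,0,1],[0,0,0,0,0,10,1],[0,-0.002,0,0,0,10,1],[0,0,0,0,0,0,1],[0,0,0,0,0,0,1],[0,0,0,0,0,0,1]]';python3 -c "
from h import *
print(rel([536,144,286])[0],sense()['tcp_rot'],sense()['contact_force'])
f=grab_frame('wrist');crop(f,200,180,440,340,3,'w29.png')"
```

```text
clock: 44.73
eef_pos: [535.9, 143.9, 289.8]
tcp_rot: [-3.141, 0.003, -0.001]
contact_force: [0.2, -0.5, -0.8]
opening: 0.401
[ 0.08176217 -0.11922159  3.82345181] [-3.14099728e+00  2.64273159e-03 -6.08659113e-04] [ 0.24051695 -0.48792305 -0.80706817]
```

View pics/w29.png

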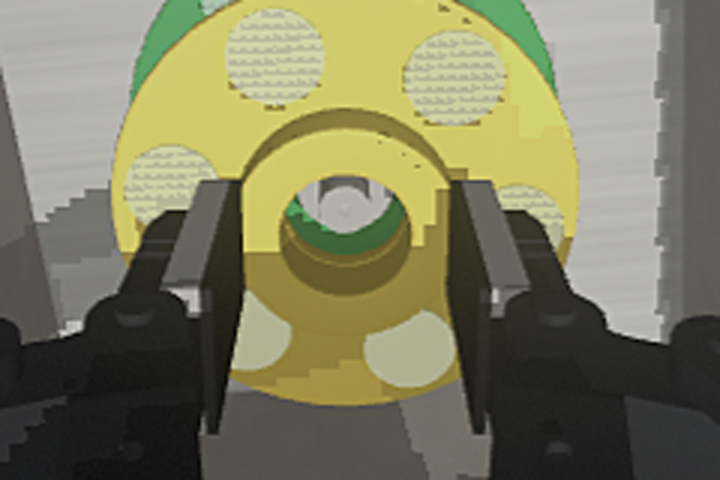

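```bash
python3 -m creep '[[0,0.003,0,0,0,4,1],[0,0,0,0,0,0,1],[0,0,0,0,0,0,1]]';python3 -m creep '[[0,0,0,0,0,3,1],[0,0,0,0,0,0,1]]';python3 -c "
from h import *
print(rel([536,144,270.7])[0],sense()['tcp_rot'],sense()['contact_force'])
f=grab_frame('wrist');crop(f,200,180,440,340,3,'w30.png')"
```

```text
clock: 45.03
eef_pos: [536.2, 144.0, 286.0]
tcp_rot: [-3.141, -0.002, -0.001]
contact_force: [0.4, -0.3, 0.1]
opening: 0.397
clock: 45.2
eef_pos: [536.3, 144.0, 283.0]
tcp_rot: [-3.141, -0.002, -0.001]
contact_force: [0.3, -0.0, -1.3]
opening: 0.401
[-3.26684537e-01  2.87800118e-03  1.23236708e+01] [-3.14057497e+00 -2.32796945e-03 -5.79140081e-04] [ 0.31505343 -0.04656212 -1.26392845]
```

View pics/w30.png

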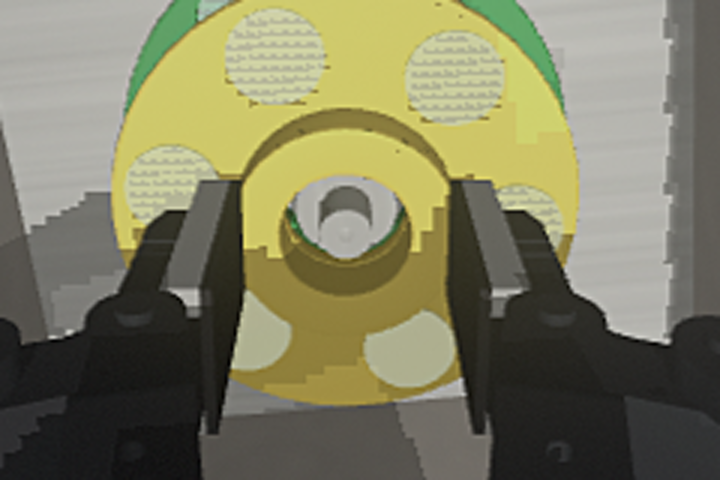

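```bash
python3 -m creep '[[0,-0.002,0,0,0,4,1],[0,0,0,0,0,0,1],[0,0,0,0,0,4,1],[0,0,0,0,0,0,1],[0,0,0,0,0,3,1],[0,0,0,0,0,0,1],[0,0,0,0,0,0,1]]';python3 -c "
from h import *
print(rel([536,144,270.7])[0],sense()['tcp_rot'],sense()['contact_force'])"
```

```text
clock: 45.83
eef_pos: [536.8, 144.1, 271.4]
tcp_rot: [-3.14, -0.001, -0.001]
contact_force: [0.5, -0.1, -1.7]
opening: 0.398
[-0.77319496  0.14265816  0.67698999] [-3.14025964e+00 -1.38421464e-03 -5.08879492e-04] [ 0.49234834 -0.10613384 -1.65603276]
```

```bash
python3 -m creep '[[0,0,0,-0.5,0,1.2,1],[0,0,0,0,0,0,1],[0,0,0,0,0,1,1],[0,0,0,0,0,0,1]]'; python3 -m creep '[[0,0,0,0,0,0.7,1],[0,0,0,0,0,0,1]]'
```

```text
clock: 46.17
eef_pos: [537.0, 144.2, 271.4]
tcp_rot: [-3.14, -0.004, -0.001]
contact_force: [-0.4, -0.8, -1.6]
opening: 0.402
clock: 46.33
eef_pos: [537.0, 144.2, 271.3]
tcp_rot: [-3.14, -0.004, -0.0]
contact_force: [-1.7, -0.3, -0.2]
opening: 0.401
```

At 271.3 the underside is at about 86 and contact has begun. Releasing.

```bash
python3 -m creep '[[0,0,0,0,0,0,0],[0,0,0,0,0,0,0],[0,0,0,0,0,0,0],[0,0,0,0,0,0,0],[0,0,0,0,0,0,0],[0,0,0,0,0,-20,0],[0,0,0,0,0,-40,0],[0,0,0,0,0,-20,0],[0,0,0,0,0,0,0],[0,0,0,0,0,0,0]]' 40; python3 -c "
from h import *
f=grab_frame('wrist');cv2.imwrite('pics/w31.png',f['color'][:,:,::-1]);
f=grab_frame('scene');crop(f,300,200,420,320,5,'s4.png')
print(sense()['tcp_rot'],rel([402,-65,300])[0])"
```

```text
clock: 47.17
eef_pos: [536.1, 143.9, 351.8]
tcp_rot: [-3.141, 0.0, -0.001]
contact_force: [-0.5, 0.8, -0.1]
opening: 1.0
[-3.14129965e+00  1.62345975e-03 -4.19295235e-04] [-133.72496602  208.98451106   50.85482328]
```

View pics/w31.png

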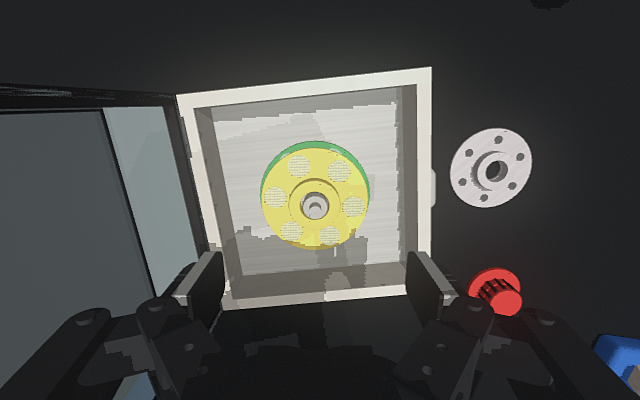

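View pics/s4.png

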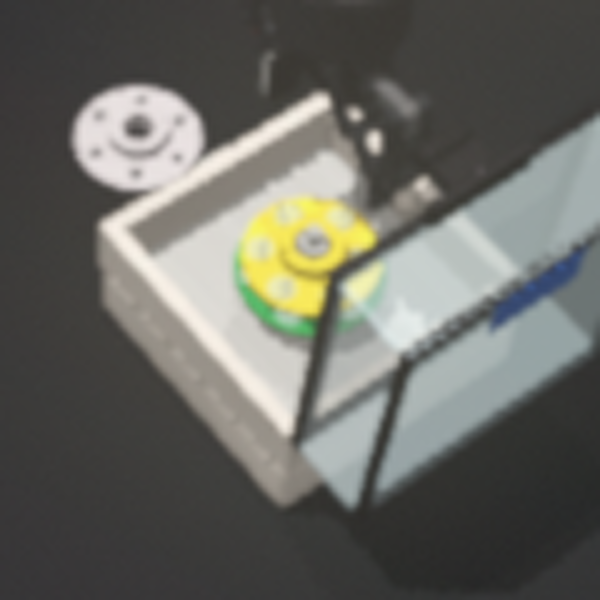

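Yellow is seated level above green. Now the cap.

```bash
python3 -m creep '[[0,0,0,-10,15,0,0],[0,0,0,-20,30,0,0],[0,0,0,-20,30,0,0],[0,0,0,-20,30,0,0],[0,0,0,-20,30,0,0],[0,0,0,-20,30,0,0],[0,0,0,-15,25,0,0],[0,0,0,-5,8,0,0],[0,0,0,0,0,0,0],[0,0,0,0,0,0,0]]'; python3 -c "
from h import *
print(rel([402,-65,300])[0],sense()['tcp_rot'],sense()['contact_force'])
f=grab_frame('wrist');cv2.imwrite('pics/w32.png',f['color'][:,:,::-1])"
```

```text
clock: 48.1
eef_pos: [396.4, -59.6, 338.2]
tcp_rot: [-3.14, 0.02, 0.002]
contact_force: [-0.0, -0.4, -0.9]
opening: 1.002
[ 6.37210611  5.47930068 38.03040974] [-3.13981955e+00  1.97124459e-02  2.05366509e-03] [-0.04742806 -0.38622978 -0.92262403]
```

View pics/w32.png

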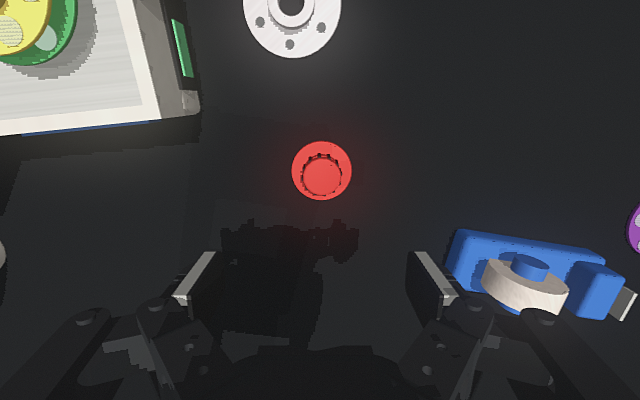

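```bash
python3 -m creep '[[-0.002,0.02,0,5,5.5,0,0],[0,0,0,0,0,0,0],[0,0,0,0,0,0,0],[0,0,0,0,0,0,0]]'; python3 -c "
from h import *
f=grab_frame('wrist')
print(rim(f,(0,100,60),(10,255,255),6,30,(402,-65),(250,100,400,240)))
cv2.imwrite('pics/w33.png',f['color'][:,:,::-1]);print(rel([402,-65.2,200])[0],sense()['tcp_rot'])"
```

```text
clock: 48.48
eef_pos: [404.8, -62.9, 337.4]
tcp_rot: [-3.141, -0.003, 0.007]
contact_force: [0.7, -0.7, 0.2]
opening: 0.999
(array([401.00216955, -63.98507941]), 168, np.int64(168))
[ -3.05521762   2.35828549 137.36790801] [-3.14140239e+00 -2.58933833e-03  6.46477693e-03]
```

```bash
python3 -m creep '[[0,-0.003,0.006,-4.5,2,0,0],[0,0,0,0,0,0,0],[0,0,0,0,0,20,0],[0,0,0,0,0,20,0],[0,0,0,0,0,20,0],[0,0,0,0,0,20,0],[0,0,0,0,0,15,0],[0,0,0,0,0,0,0],[0,0,0,0,0,0,0],[0,0,0,0,0,0,0]]'; python3 -c "
from h import *
print(rel([400.5,-64.8,185])[0],sense()['tcp_rot'])"
```

```text
clock: 49.37
eef_pos: [400.8, -64.4, 241.2]
tcp_rot: [3.141, -0.004, 0.001]
contact_force: [-0.3, -0.4, -0.6]
opening: 1.0
[-0.46266604  0.40375219 56.16138298] [ 3.14117817e+00 -3.71741437e-03  8.98194388e-04]
```

```bash
python3 -m creep '[[0,0,0,0,0,12,0],[0,0,0,0,0,12,0],[0,0,0,0,0,12,0],[0,0,0,0,0,0,0],[0,0,0,0,0,0,0],[0,0,0,0,0,0,0]]'; python3 -c "
from h import *
print(rel([400.5,-64.8,185])[0],sense()['tcp_rot'])"
```

```text
clock: 49.87
eef_pos: [404.1, -64.9, 210.4]
tcp_rot: [3.139, -0.014, 0.001]
contact_force: [0.0, -0.9, -0.1]
opening: 0.998
[-3.94097727 -0.16873793 25.35907067] [ 3.13948637e+00 -1.41645233e-02  7.05781867e-04]
```

```bash
python3 -m creep '[[0.002,-0.014,0,-3.5,0,8,0],[0,0,0,0,0,8,0],[0,-0.003,0,0,0,8,0],[0,0,0,0,0,0,0],[0,0,0,0,0,0,0],[0,0,0,0,0,0,0]]'; python3 -c "
from h import *
print(rel([400.5,-64.8,185])[0],sense()['tcp_rot'])"
```

```text
clock: 50.37
eef_pos: [401.3, -65.1, 186.1]
tcp_rot: [3.141, 0.001, 0.001]
contact_force: [0.4, 0.1, -0.1]
opening: 1.001
[-0.75830763 -0.3338322   1.05706535] [3.14107291e+00 1.18157897e-03 6.96568186e-04]
```

```bash
python3 -m creep '[[0,0,0,0,0,0,1],[0,0,0,0,0,0,1],[0,0,0,0,0,0,1],[0,0,0,0,0,0,1],[0,0,0,0,0,0,1],[0,0,0,0,0,0,1],[0,0,0,0,0,0,1],[0,0,0,0,0,0,1]]' 20; python3 -m creep '[[0,0,0,0,0,0,0],[0,0,0,0,0,0,0],[0,0,0,0,0,0,0],[0,0,0,0,0,0,0],[0,0,0,0,0,0,0],[0,0,0,0,0,0,0]]'; python3 -m creep '[[0,0,-0.12,0,0,0,0],[0,0,-0.12,0,0,0,0],[0,0,-0.12,0,0,0,0],[0,0,-0.12,0,0,0,0],[0,0,-0.12,0,0,0,0],[0,0,-0.12,0,0,0,0],[0,0,-0.12,0,0,0,0],[0,0,0,0,0,0,0],[0,0,0,0,0,0,0]]';  python3 -m creep '[[0,0,-0.12,0,0,0,0],[0,0,-0.12,0,0,0,0],[0,0,-0.12,0,0,0,0],[0,0,-0.12,0,0,0,0],[0,0,-0.12,0,0,0,0],[0,0,-0.1,0,0,0,0],[0,0,0,0,0,0,0],[0,0,0,0,0,0,0]]'; python3 -c "
from h import *
print(rel([401.3,-65.1,185.5])[0],sense()['tcp_rot'])"
```

```text
clock: 51.03
eef_pos: [401.4, -65.2, 186.5]
tcp_rot: [3.141, 0.001, 0.001]
contact_force: [1.1, 0.5, -0.5]
opening: 0.41
clock: 51.53
eef_pos: [401.6, -65.2, 186.6]
tcp_rot: [3.141, 0.0, 0.001]
contact_force: [-0.2, -0.1, 0.8]
opening: 0.998
clock: 52.28
eef_pos: [401.6, -65.2, 186.6]
tcp_rot: [3.141, 0.001, 0.872]
contact_force: [-0.3, -0.1, -0.0]
opening: 1.0
clock: 52.95
eef_pos: [401.6, -65.2, 186.6]
tcp_rot: [-3.142, 0.001, 1.568]
contact_force: [0.3, -0.6, -0.8]
opening: 0.996
[ 0.05378356 -0.34437387  1.11514608] [-3.14153219e+00  6.12189200e-04  1.56835648e+00]
```

```bash
python3 -m creep '[[0,0,0,0,0,1.5,0],[0,0,0,0,0,0,1],[0,0,0,0,0,0,1],[0,0,0,0,0,0,1],[0,0,0,0,0,0,1],[0,0,0,0,0,0,1],[0,0,0,0,0,0,1],[0,0,0,0,0,0,1],[0,0,0,0,0,0,1]]' 20; python3 -m creep '[[0,0,0,0,0,0,1],[0,0,0,0,0,0,1]]' 60; python3 -c "
from h import *
f=grab_frame('wrist');crop(f,200,180,440,340,3,'w34.png')"; python3 -m creep '[[0,0,0,0,0,-8,1],[0,0,0,0,0,-20,1],[0,0,0,0,0,-30,1],[0,0,0,0,0,-35,1],[0,0,0,0,0,-35,1],[0,0,0,0,0,-35,1],[0,0,0,0,0,0,1],[0,0,0,0,0,0,1]]'
```

```text
clock: 53.7
eef_pos: [401.6, -65.2, 185.0]
tcp_rot: [-3.141, 0.001, 1.552]
contact_force: [-0.4, 1.4, 1.2]
opening: 0.408
clock: 53.87
eef_pos: [401.6, -65.1, 185.3]
tcp_rot: [-3.141, 0.001, 1.552]
contact_force: [-0.7, 0.1, -1.6]
opening: 0.398
clock: 54.58
eef_pos: [399.9, -64.8, 357.6]
tcp_rot: [-3.137, -0.0, 1.551]
contact_force: [0.6, 0.8, -1.5]
opening: 0.398
```

View pics/w34.png

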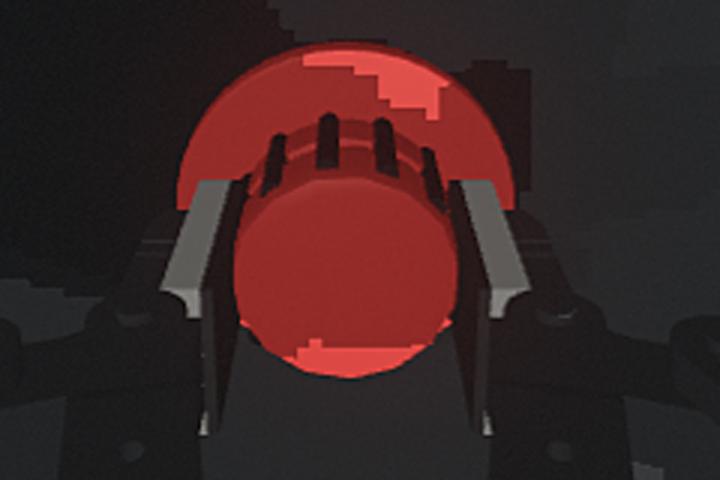

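```bash
python3 -m creep '[[0,0,0.12,0,0,0,1],[0,0,0.12,0,0,0,1],[0,0,0.12,0,0,0,1],[0,0,0.12,0,0,0,1],[0,0,0.12,0,0,0,1],[0,0,0.12,0,0,0,1],[0,0,0.12,0,0,0,1],[0,0,0,0,0,0,1],[0,0,0,0,0,0,1]]';python3 -m creep '[[0,0,0.12,0,0,0,1],[0,0,0.12,0,0,0,1],[0,0,0.12,0,0,0,1],[0,0,0.12,0,0,0,1],[0,0,0.12,0,0,0,1],[0,0,0.1,0,0,0,1],[0,0,0,0,0,0,1],[0,0,0,0,0,0,1]]'; python3 -c "
from h import *
print(rel([536.2,144.2,350])[0],sense()['tcp_rot'],sense()['contact_force'])"
```

```text
clock: 55.33
eef_pos: [396.3, -64.1, 352.1]
tcp_rot: [-3.132, 0.009, 0.679]
contact_force: [0.1, -0.5, -0.4]
opening: 0.394
clock: 56.0
eef_pos: [394.4, -63.8, 348.0]
tcp_rot: [-3.139, 0.022, -0.017]
contact_force: [-0.5, -0.4, -1.3]
opening: 0.397
[ 138.15625364 -210.4417766    -4.45736816] [-3.13882644  0.02170622 -0.01715921] [-0.48920908 -0.42304431 -1.33682598]
```

```bash
python3 -m creep '[[-0.003,0.022,-0.017,0,0,-5,1],[0,0,0,10,-15,0,1],[0,0,0,20,-30,0,1],[0,0,0,20,-30,0,1],[0,0,0,20,-30,0,1],[0,0,0,20,-30,0,1],[0,0,0,20,-30,0,1],[0,0,0,15,-22,0,1],[0,0,0,0,0,0,1],[0,0,0,0,0,0,1]]'; python3 -c "
from h import *
print(rel([536.2,144.2,340])[0],sense()['tcp_rot'],sense()['contact_force'])"
```

```text
clock: 56.83
eef_pos: [520.0, 135.4, 355.4]
tcp_rot: [-3.141, -0.013, 0.051]
contact_force: [-0.0, -0.4, -1.3]
opening: 0.396
[16.4332923  -7.94143122 15.6712226 ] [-3.14060532 -0.01299345  0.05107179] [-0.02095509 -0.38229499 -1.29186393]
```

```bash
python3 -m creep '[[0,-0.013,0.051,15,-8,0,1],[0,0,0,0,0,0,1],[0,0,0,0,0,0,1],[0,0,0,0,0,15,1],[0,0,0,0,0,12,1],[0,0,0,0,0,0,1],[0,0,0,0,0,0,1],[0,0,0,0,0,0,1]]'; python3 -c "
from h import *
print(rel([536.2,144.2,315])[0],sense()['tcp_rot'],sense()['contact_force'])"
```

```text
clock: 57.5
eef_pos: [531.2, 139.5, 328.3]
tcp_rot: [-3.141, 0.001, 0.013]
contact_force: [-0.0, -0.1, -0.8]
opening: 0.398
[ 5.08244875 -4.66421186 13.2963294 ] [-3.14135034e+00  5.21010392e-04  1.34463807e-02] [-0.01381971 -0.09572458 -0.76479661]
```

```bash
python3 -m creep '[[0,0,0.013,5,-4.5,0,1],[0,0,0,0,0,0,1],[0,0,0,0,0,0,1],[0,0,0,0,0,10,1],[0,0,0,0,0,0,1],[0,0,0,0,0,0,1],[0,0,0,0,0,0,1]]'; python3 -c "
from h import *
print(rel([536.2,144.2,305])[0],sense()['tcp_rot'],sense()['contact_force'])
f=grab_frame('wrist');crop(f,200,180,440,340,3,'w35.png')
f=grab_frame('scene');crop(f,300,200,420,320,5,'s5.png')"
```

```text
clock: 58.08
eef_pos: [537.0, 144.4, 318.9]
tcp_rot: [-3.141, -0.002, -0.0]
contact_force: [0.2, 0.2, -1.3]
opening: 0.401
[-0.86034054  0.191205   13.94559638] [-3.14076193e+00 -1.89844309e-03 -2.09415215e-04] [ 0.1841156   0.16650154 -1.30094057]
```

View pics/w35.png

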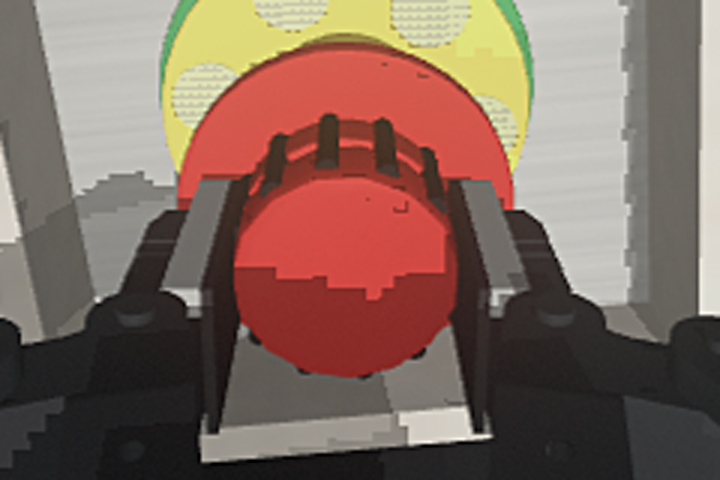

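View pics/s5.png

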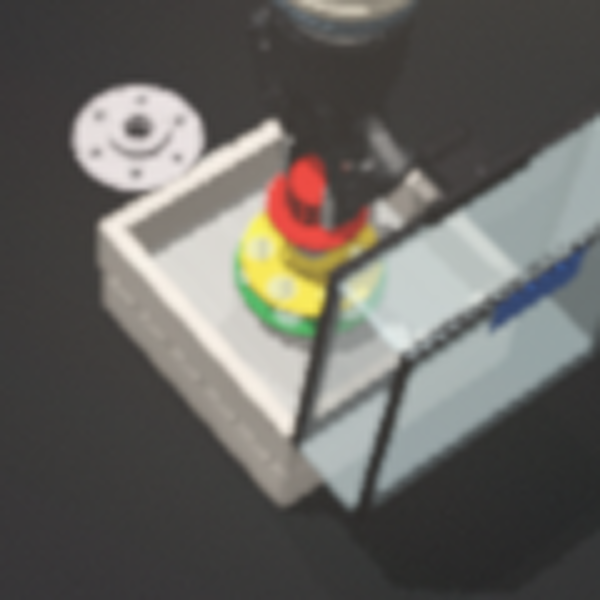

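```bash
python3 -m creep '[[0,-0.002,0,-0.8,0.6,0,1],[0,0,0,0,0,8,1],[0,0,0,0,0,0,1],[0,0,0,0,0,0,1]]'; python3 -c "
from h import *
print(rel([536.2,143.7,300])[0],sense()['tcp_rot'],sense()['contact_force'])"
```

```text
clock: 58.52
eef_pos: [536.3, 143.7, 310.8]
tcp_rot: [-3.14, -0.001, -0.0]
contact_force: [-0.4, -0.2, -1.2]
opening: 0.397
[-0.15063115  0.05342644 10.75373501] [-3.14042450e+00 -8.44133901e-04 -2.29046736e-04] [-0.37524246 -0.21811579 -1.22981235]
```

```bash
python3 -m creep '[[-0.001,0,0,0,0,6,1],[0,0,0,0,0,0,1],[0,0,0,0,0,4,1],[0,0,0,0,0,0,1],[0,0,0,0,0,3,1],[0,0,0,0,0,0,1]]'; python3 -c "
from h import *
print(rel([536.2,143.7,287.3])[0],sense()['tcp_rot'],sense()['contact_force'])"
```

```text
clock: 59.02
eef_pos: [536.2, 143.7, 295.9]
tcp_rot: [3.141, -0.0, -0.0]
contact_force: [-0.2, -0.7, -1.6]
opening: 0.397
[ 2.28802855e-03 -3.17376350e-02  8.64029384e+00] [ 3.14142520e+00 -9.80996295e-05 -2.79978817e-04] [-0.164819   -0.67704755 -1.64758597]
```

Past the stud top (cap underside about 110.6) with no force. Continuing.

```bash
python3 -m creep '[[0,0,0,0,0,3,1],[0,0,0,0,0,0,1],[0,0,0,0,0,3,1],[0,0,0,0,0,0,1],[0,0,0,0,0,2,1],[0,0,0,0,0,0,1],[0,0,0,0,0,0,1]]'; python3 -m creep '[[0,0,0,0,0,1,1],[0,0,0,0,0,0,1]]'
```

```text
clock: 59.6
eef_pos: [536.6, 143.8, 287.4]
tcp_rot: [-3.141, -0.001, -0.0]
contact_force: [0.0, -0.6, -1.2]
opening: 0.399
clock: 59.77
eef_pos: [536.7, 143.8, 287.4]
tcp_rot: [-3.141, -0.002, -0.0]
contact_force: [-0.4, -0.1, -2.1]
opening: 0.397
```

```bash
python3 -m creep '[[0,0,0,0,0,0,0],[0,0,0,0,0,0,0],[0,0,0,0,0,0,0],[0,0,0,0,0,0,0],[0,0,0,0,0,0,0],[0,0,0,0,0,-15,0],[0,0,0,0,0,-35,0],[0,0,0,0,0,-20,0],[0,0,0,0,0,0,0],[0,0,0,0,0,0,0]]' 40; python3 -c "
from h import *
f=grab_frame('wrist');cv2.imwrite('pics/w36.png',f['color'][:,:,::-1]);
f=grab_frame('scene');crop(f,300,200,420,320,5,'s6.png')
print(sense()['tcp_rot'])"
```

```text
clock: 60.6
eef_pos: [536.2, 143.7, 358.5]
tcp_rot: [3.141, 0.001, -0.0]
contact_force: [0.1, -0.1, -1.1]
opening: 0.999
[ 3.14071710e+00  2.41207239e-03 -2.21099871e-04]
```

View pics/w36.png

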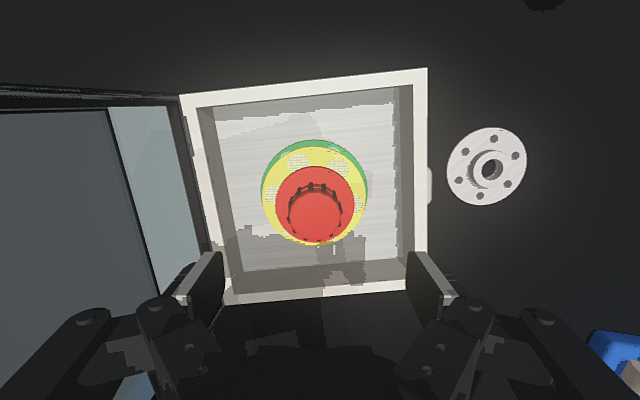

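View pics/s6.png

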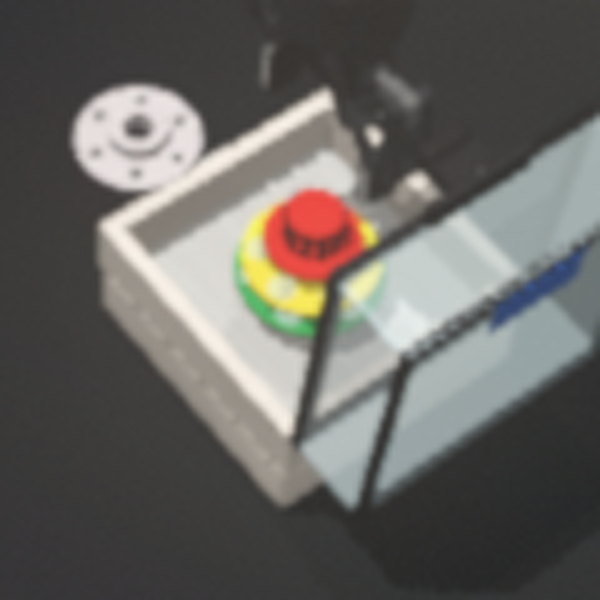

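The stack and cap look home and level. Now rise, shut the fingers and turn to yaw π/2 for the lid.

```bash
python3 -m creep '[[0,0,0,0,0,-20,1],[0,0,0,0,0,-30,1],[0,0,0,0,0,-35,1],[0,0,0,0,0,-35,1],[0,0,0,0,0,-35,1],[0,0,0,0,0,-20,1],[0,0,0,0,0,0,1],[0,0,0,0,0,0,1]]' 30; python3 -m creep '[[0,0,-0.12,0,0,0,1],[0,0,-0.12,0,0,0,1],[0,0,-0.12,0,0,0,1],[0,0,-0.12,0,0,0,1],[0,0,-0.12,0,0,0,1],[0,0,-0.12,0,0,0,1],[0,0,-0.12,0,0,0,1],[0,0,0,0,0,0,1],[0,0,0,0,0,0,1]]';python3 -m creep '[[0,0,-0.12,0,0,0,1],[0,0,-0.12,0,0,0,1],[0,0,-0.12,0,0,0,1],[0,0,-0.12,0,0,0,1],[0,0,-0.12,0,0,0,1],[0,0,-0.1,0,0,0,1],[0,0,0,0,0,0,1],[0,0,0,0,0,0,1]]'; python3 -c "
from h import *
print(rel([516,370,530])[0],sense()['tcp_rot'])
f=grab_frame('top');crop(f,140,120,300,310,3,'t5.png')"
```

```text
clock: 61.37
eef_pos: [536.0, 143.7, 526.8]
tcp_rot: [3.135, 0.023, -0.0]
contact_force: [-0.1, -0.2, -0.5]
opening: 0.0
clock: 62.12
eef_pos: [534.4, 143.3, 505.2]
tcp_rot: [-3.112, 0.043, 0.872]
contact_force: [-0.0, -0.8, 0.2]
opening: 0.003
clock: 62.78
eef_pos: [533.5, 143.0, 494.8]
tcp_rot: [-3.077, 0.018, 1.568]
contact_force: [0.6, -0.1, -0.1]
opening: -0.003
[226.3177595  -20.62727943 -37.9753731 ] [-3.07677649  0.01763291  1.56789373]
```

View pics/t5.png

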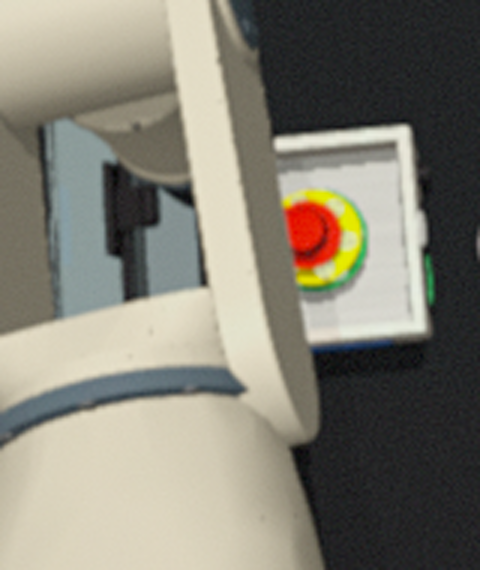

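```bash
python3 -m creep '[[-0.06,0.018,0,0,0,-15,1],[0,0,0,0,0,-15,1],[0,0,0,0,0,0,1],[0,0,0,15,0,0,1],[0,0,0,30,-3,0,1],[0,0,0,35,-4,0,1],[0,0,0,35,-4,0,1],[0,0,0,35,-4,0,1],[0,0,0,0,0,0,1],[0,0,0,0,0,0,1]]'; python3 -c "
from h import *
print(rel([516,370,530])[0],sense()['tcp_rot'])"
```

```text
clock: 63.67
eef_pos: [522.8, 298.6, 518.5]
tcp_rot: [-3.133, 0.002, 1.526]
contact_force: [-0.0, -0.6, -0.5]
opening: 0.001
[ 71.02505087 -10.10941406 -11.55515917] [-3.13324096e+00  2.48718341e-03  1.52606821e+00]
```

```bash
python3 -m creep '[[-0.008,0.002,-0.045,0,0,0,1],[0,0,0,30,-3,0,1],[0,0,0,30,-3,0,1],[0,0,0,10,0,0,1],[0,0,0,0,0,0,1],[0,0,0,0,0,0,1],[0,0,0,0,0,0,1]]'; python3 -c "
from h import *
print(rel([516,370,530])[0],sense()['tcp_rot'])
f=grab_frame('wrist');cv2.imwrite('pics/w37.png',f['color'][:,:,::-1])
f=grab_frame('scene');crop(f,300,150,500,320,4,'s7.png')"
```

```text
clock: 64.25
eef_pos: [517.7, 365.8, 513.8]
tcp_rot: [-3.137, 0.006, 1.559]
contact_force: [-0.2, 0.1, -0.8]
opening: -0.002
[  4.12929016  -1.84619055 -16.18041128] [-3.13723575  0.00595567  1.55907001]
```

View pics/w37.png

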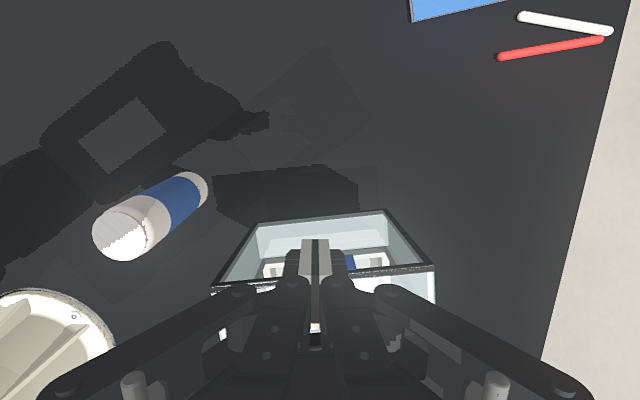

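View pics/s7.png

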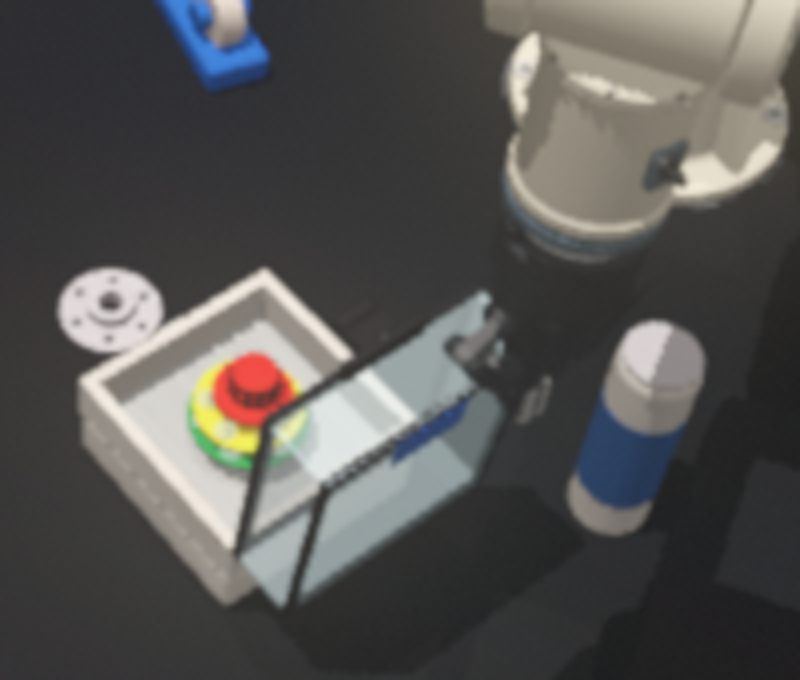

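Run:
```python
from h import *
f=grab_frame('wrist')
for u,v in [(210,288),(435,267)]: print([px2w(f,u,v,z).round(0)[:2] for z in (250,262,270)])
for u,v in [(258,212),(388,210)]: print([px2w(f,u,v,z).round(0)[:2] for z in (75,90)])
h=np.array([527.6,233.3,90]); yd=np.array([-.096,.995,0])
for th in (1.5,1.6,1.7):
    uu=-np.cos(th)*yd+np.array([0,0,np.sin(th)]); n=np.sin(th)*yd+np.array([0,0,np.cos(th)])
    xd=np.array([.995,.096,0])
    print(th,[w2px(f,h+a*uu+60*n+s*90*xd).round(0) for a in (0,180) for s in (-1,1)], (h+160*uu+60*n).round())
```

```text
[array([425., 289.]), array([430., 297.]), array([433., 302.])]
[array([616., 307.]), array([611., 314.]), array([608., 319.])]
[array([435., 296.]), array([438., 302.])]
[array([616., 297.]), array([613., 302.])]
1.5 [array([254., 225.]), array([388., 212.]), array([214., 324.]), array([439., 304.])] [523. 282. 254.]
1.6 [array([255., 224.]), array([387., 210.]), array([211., 300.]), array([437., 279.])] [521. 298. 248.]
1.7 [array([256., 222.]), array([386., 209.]), array([210., 277.]), array([433., 255.])] [520. 313. 241.]
```

The predicted outline fits a lid angle of about 1.65 rad. Its outer panel top edge is at y≈308, z≈265. Descending behind it to tip z≈243.

```bash
python3 -m creep '[[-0.004,0.006,-0.012,4,-1,0,1],[0,0,0,0,0,0,1],[0,0,0,0,0,20,1],[0,0,0,0,0,20,1],[0,0,0,0,0,20,1],[0,0,0,0,0,18,1],[0,0,0,0,0,0,1],[0,0,0,0,0,0,1],[0,0,0,0,0,0,1]]'; python3 -c "
from h import *
print(rel([517,360,416])[0],sense()['tcp_rot'],sense()['contact_force'])"
```

```text
clock: 65.15
eef_pos: [518.0, 367.6, 437.5]
tcp_rot: [3.136, -0.005, 1.569]
contact_force: [-0.2, 0.4, -0.8]
opening: 0.002
[-7.67551752 -1.07885177 21.43474688] [ 3.13572586 -0.00466452  1.56934798] [-0.21199414  0.43861576 -0.82153853]
```

```bash
python3 -m creep '[[0.005,-0.004,0,0,0,10,1],[0,0,0,0,0,9,1],[0,0,0,0,0,0,1],[0,0,0,0,0,0,1]]'; python3 -c "
from h import *
print(sense()['eef_pos'],sense()['tcp_rot'],sense()['contact_force'])
h=np.array([527.6,233.3,90]); yd=np.array([-.096,.995,0])
for th in np.arange(1.65,-.01,-.15):
    uu=-np.cos(th)*yd+np.array([0,0,np.sin(th)]); n=np.sin(th)*yd+np.array([0,0,np.cos(th)])
    c=h+160*uu+60*n; off=11*np.sin(th)*yd
    print(round(th,2),(c+off+[0,0,173.4]).round(0))
"
```

```text
clock: 65.48
eef_pos: [518.8, 368.1, 420.4]
tcp_rot: [3.137, -0.003, 1.569]
contact_force: [-0.4, 0.6, 0.3]
opening: 0.004
[518.82846105 368.07564065 420.43702045] [ 3.13671368 -0.00340951  1.56928206] [-0.35544293  0.63337307  0.34650169]
1.65 [520. 316. 418.]
1.5 [522. 293. 427.]
1.35 [524. 267. 433.]
1.2 [527. 241. 434.]
1.05 [529. 215. 432.]
0.9 [532. 190. 426.]
0.75 [534. 165. 416.]
0.6 [536. 142. 403.]
0.45 [538. 121. 387.]
0.3 [540. 102. 368.]
0.15 [542.  86. 347.]
0.0 [543.  74. 323.]
```

```bash
python3 -m creep '[[0,0,0,-12,0,0,1],[0,0,0,-12,0.5,0,1],[0,0,0,-12,0.5,0,1],[0,0,0,-10,0.5,0,1],[0,0,0,-10,0.5,-1,1],[0,0,0,-10,0.5,-2,1],[0,0,0,-10,1,-2,1],[0,0,0,0,0,0,1]]'; python3 -c "
from h import *
print(sense()['tcp_rot'])
f=grab_frame('scene');crop(f,300,150,500,320,4,'s8.png')"
```

```text
clock: 66.15
eef_pos: [522.9, 285.0, 429.5]
tcp_rot: [3.131, -0.012, 1.568]
contact_force: [-0.4, 0.6, -0.3]
opening: 0.001
[ 3.13080497 -0.01170666  1.5683374 ]
```

View pics/s8.png

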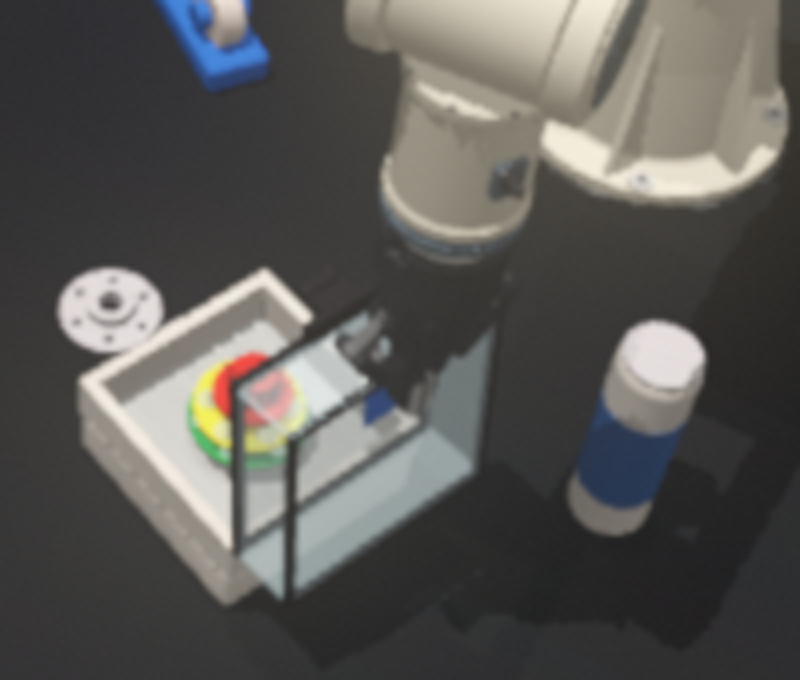

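Lid is swinging with the finger on its panel near the blue pad. Continuing along the arc.

```bash
python3 -m creep '[[0.010,-0.01,0,-11,1,-3,1],[0,0,0,-11,1,-1,1],[0,0,0,-11,1,0,1],[0,0,0,-11,1,1,1],[0,0,0,-11,1,2,1],[0,0,0,0,0,0,1]]'; python3 -c "
from h import *
print(sense()['tcp_rot'])"; python3 -m creep '[[0.005,-0.005,0,-11,1,1,1],[0,0,0,-11,1,2,1],[0,0,0,-10,1,2,1],[0,0,0,0,0,0,1]]'; python3 -c "
from h import *
print(sense()['tcp_rot'])
f=grab_frame('scene');crop(f,300,150,500,320,4,'s9.png')"
```

```text
clock: 66.7
eef_pos: [528.8, 227.9, 432.2]
tcp_rot: [3.135, -0.007, 1.568]
contact_force: [0.2, 0.1, 0.1]
opening: -0.001
[ 3.13512963 -0.0070941   1.56843036]
clock: 67.03
eef_pos: [531.9, 193.5, 426.0]
tcp_rot: [3.14, -0.003, 1.568]
contact_force: [0.2, -0.1, 0.3]
opening: -0.001
[ 3.13985728e+00 -2.88386467e-03  1.56801096e+00]
```

View pics/s9.png

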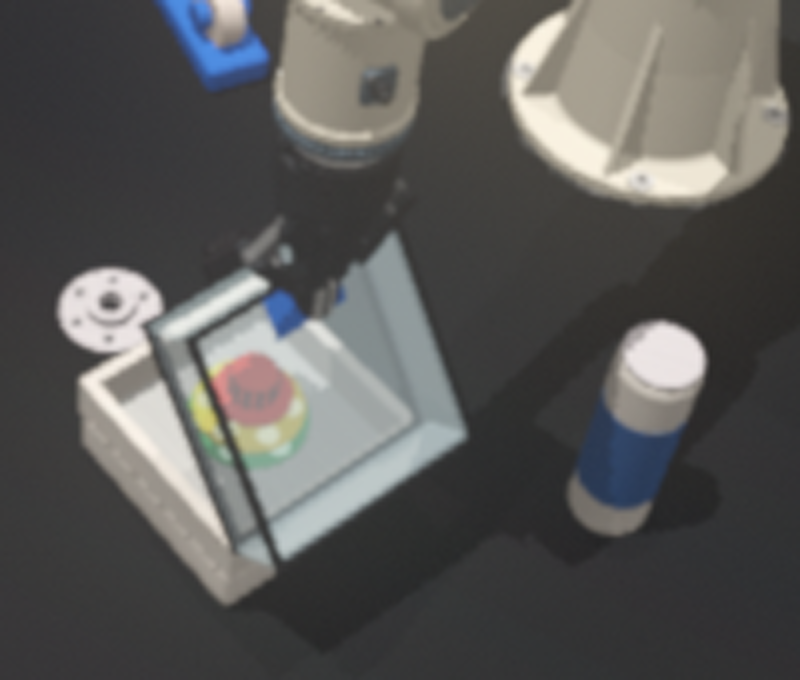

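```bash
python3 -m creep '[[0,0,0,-9,1,4,1],[0,0,0,-9,1,4,1],[0,0,0,-8,1,4,1],[0,0,0,-8,1,5,1],[0,0,0,-8,0.7,5,1],[0,0,0,-7,0.7,5,1],[0,0,0,0,0,0,1]]'; python3 -c "
from h import *
print(sense()['tcp_rot'],rel([538,121,387])[0])"
```

```text
clock: 67.67
eef_pos: [537.4, 140.0, 396.5]
tcp_rot: [3.14, -0.002, 1.568]
contact_force: [0.2, 0.8, 0.2]
opening: -0.002
[ 3.14007514e+00 -2.24846284e-03  1.56831493e+00] [-19.05548354   0.68160148   9.49932236]
```

```bash
python3 -m creep '[[0,0,0,-8,0.5,5,1],[0,0,0,-7,0.5,6,1],[0,0,0,-7,0.5,6,1],[0,0,0,-7,0.5,7,1],[0,0,0,-7,0.5,7,1],[0,0,0,0,0,0,1]]'; python3 -c "
from h import *
print(sense()['tcp_rot'],rel([540,102,368])[0])
f=grab_frame('scene');crop(f,300,150,500,320,4,'s10.png')"
```

```text
clock: 68.17
eef_pos: [539.7, 100.4, 360.8]
tcp_rot: [-3.141, -0.003, 1.568]
contact_force: [-0.1, 0.3, -0.8]
opening: 0.006
[-3.14138850e+00 -2.78115813e-03  1.56820929e+00] [ 1.58043797  0.31785159 -7.17212608]
```

View pics/s10.png

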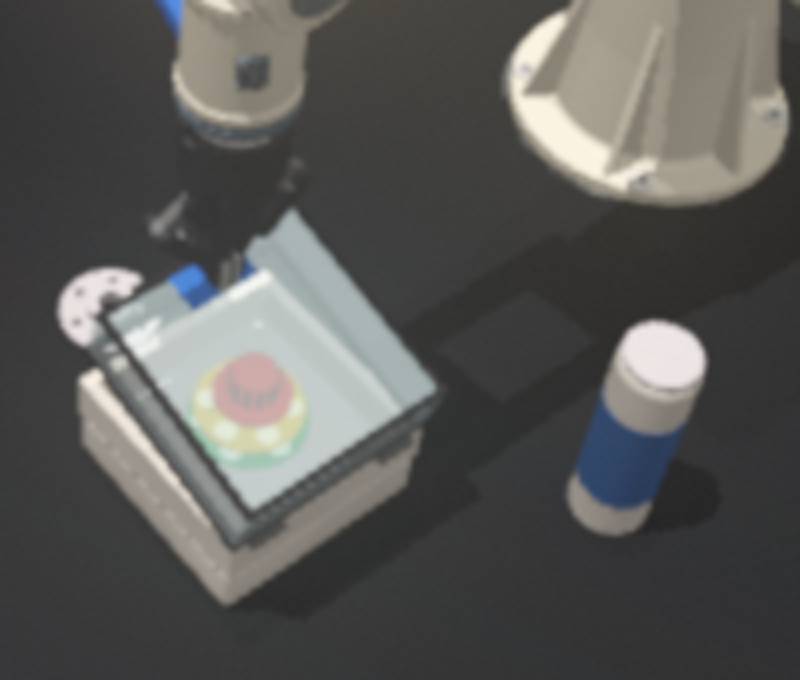

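```bash
python3 -m creep '[[0,0,0,-5,0.5,6,1],[0,0,0,-5,0.5,7,1],[0,0,0,-3,0.3,6,1],[0,0,0,0,0,0,1],[0,0,0,0,0,0,1]]'; python3 -c "
from h import *
print(sense()['tcp_rot'],rel([543,76,323])[0])"
```

```text
clock: 68.63
eef_pos: [541.2, 86.5, 340.3]
tcp_rot: [-3.141, -0.003, 1.568]
contact_force: [-0.2, 0.4, 1.0]
opening: -0.003
[-3.14124897e+00 -2.64653202e-03  1.56806469e+00] [-10.57655621   1.87161411  17.24441713]
```

```bash
python3 -m creep '[[0,0,0,-3,0,3,1],[0,0,0,-2,0,3,1],[0,0,0,0,0,0,1]]'; python3 -m creep '[[0,0,0,-1,0,3,1],[0,0,0,0,0,0,1]]';python3 -m creep '[[0,0,0,0,0,3,1],[0,0,0,0,0,0,1]]'
```

```text
clock: 68.88
eef_pos: [541.5, 81.8, 334.6]
tcp_rot: [3.141, -0.004, 1.568]
contact_force: [-0.9, -0.4, 0.9]
opening: 0.001
clock: 69.05
eef_pos: [541.6, 80.9, 332.5]
tcp_rot: [3.14, -0.004, 1.568]
contact_force: [0.0, -0.7, -0.4]
opening: -0.004
clock: 69.22
eef_pos: [541.9, 80.4, 330.2]
tcp_rot: [3.138, -0.003, 1.569]
contact_force: [0.5, -0.3, -0.1]
opening: -0.003
```

```bash
python3 -m creep '[[0,0,0,0,0,3,1],[0,0,0,0,0,0,1]]'; python3 -m creep '[[0,0,0,0,0,3,1]]';python3 -m creep '[[0,0,0,0,0,3,1]]'; python3 -m creep '[[0,0,0,0,0,3,1]]'
```

```text
clock: 69.38
eef_pos: [542.1, 79.9, 327.3]
tcp_rot: [3.138, -0.002, 1.569]
contact_force: [-0.9, 1.2, -0.2]
opening: 0.001
clock: 69.47
eef_pos: [542.3, 80.0, 324.5]
tcp_rot: [3.137, -0.002, 1.57]
contact_force: [0.7, -0.7, 0.5]
opening: 0.001
clock: 69.55
eef_pos: [542.6, 79.9, 322.7]
tcp_rot: [3.136, -0.002, 1.57]
contact_force: [-17.1, -4.3, 53.5]
opening: 0.001
clock: 69.63
eef_pos: [542.6, 79.9, 322.6]
tcp_rot: [3.136, -0.002, 1.57]
contact_force: [-20.8, -3.5, 58.7]
opening: -0.001
```

Tip at z = 149.2 means the lid is on its stop (58 N through the fingertips). Lift off.

```bash
python3 -m creep '[[0,0,0,0,0,-6,1],[0,0,0,0,0,-20,1],[0,0,0,0,0,-35,1],[0,0,0,0,0,-35,1],[0,0,0,20,0,-35,1],[0,0,0,0,0,-20,1],[0,0,0,0,0,0,1],[0,0,0,0,0,0,1]]'; python3 -c "
from h import *
f=grab_frame('scene');crop(f,280,150,480,320,4,'s11.png')
f=grab_frame('top');cv2.imwrite('pics/t6.png',f['color'][:,:,::-1])
f=grab_frame('wrist');cv2.imwrite('pics/w40.png',f['color'][:,:,::-1])"
```

```text
clock: 70.3
eef_pos: [540.9, 101.0, 478.2]
tcp_rot: [3.14, -0.004, 1.569]
contact_force: [0.3, -0.5, -0.4]
opening: 0.001
```

View pics/s11.png

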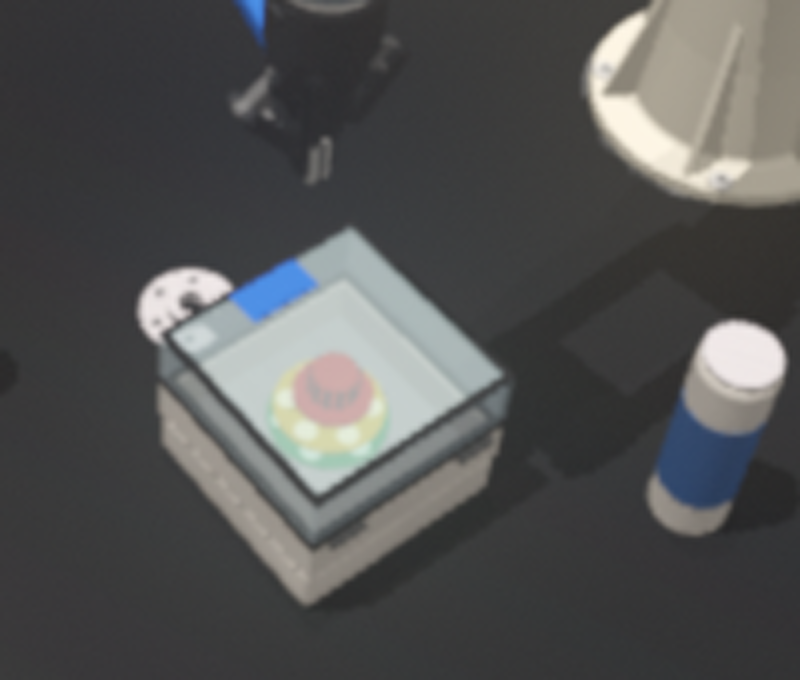

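View pics/w40.png

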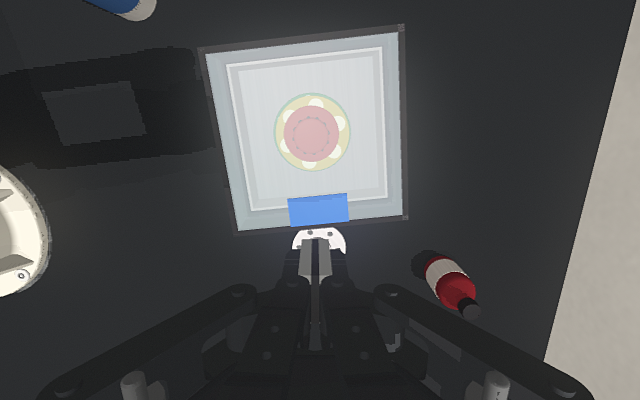

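View pics/t6.png

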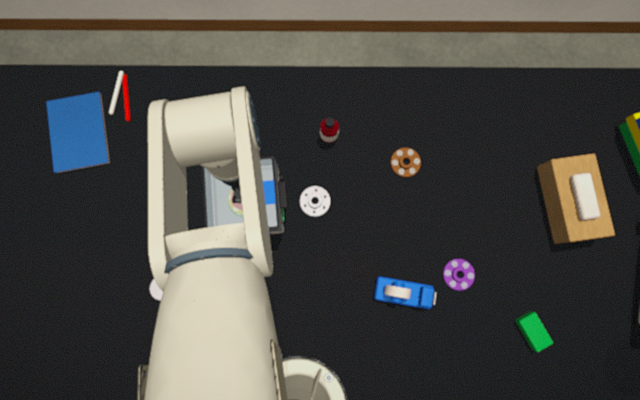

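Run:
```python
from h import *
f=grab_frame('scene'); w=grab_frame('wrist')
h=np.array([536.2-8.6,143.9+89.6,90]); yd=np.array([-.096,.995,0]);xd=np.array([.995,.096,0])
for th in (0,0.075,0.15):
    uu=-np.cos(th)*yd+np.array([0,0,np.sin(th)]); n=np.sin(th)*yd+np.array([0,0,np.cos(th)])
    print(th,[w2px(c,h+180*uu+60*n+s*90*xd).round(1) for c in (f,w) for s in (1,-1)])
print("rear", [w2px(f,h+[0,0,60]+s*90*xd).round(1) for s in (1,-1)])
print(sense()['contact_force'])
```

```text
0 [array([319. , 232.2]), array([367.1, 204.5]), array([408.8, 221.5]), array([233.8, 237.5])]
0.075 [array([320. , 230.5]), array([368.5, 202.7]), array([412.7, 221.5]), array([229.5, 238.4])]
0.15 [array([321.2, 229. ]), array([370.1, 201.1]), array([416.8, 220.5]), array([224.7, 238.1])]
rear [array([358.1, 275.7]), array([407.7, 243.7])]
[ 0.02723003 -0.57435254  0.63706192]
```

Wrist-view lid corners are (237,234) and (407,217), 170 px apart. The prediction is 175 px shut and 183 px on the catch, so the lid is shut. Handing in.

```bash
python3 -c "
from rig import job
print(job.sign_off())"
```

```text
the job is handed in; nothing more can be done
None
```

I loaded the dryer, shut the lid and handed the job in at about 70 s of the 210 s limit; no verdict was reported. The cap and then the blanking disc came off onto the bench. I stacked the green and then the yellow carrier, put the cap back on, and pressed the lid down past its catch. No blue carrier was in any view, so that step did not apply. I left the brown and purple look-alikes alone.

What the last checks showed:
- **Stack:** green, yellow and cap look level in the images. Tool heights at release put their undersides near 70, 86 and 102 mm, which are their home heights.
- **Disc:** it lies on the bench about 180 mm from the spindle axis.
- **Lid:** it stayed down after I lifted off, and its corner spacing fits fully shut rather than resting on the catch.
- **Bystanders:** the bottle and tape dispenser look unmoved in the last top view, where the arm hid most of the can. The can shows no shift in the last scene picture. I did not measure any of the three against its start position.

Disagreements and margins:
- **Press force:** the last press peaked at about 59 N through the fingertips on the lid's stop. That is under the 120 N wrist limit but above the 10 to 16 N the catch needed. It would count only if the fingertips fall under the 40 N limit on the arm and gripper body.
- **Cameras:** the wrist and top cameras disagreed by 2–3 mm on the spindle. I relied on squeezing each part from two directions and on sighting the stud through the carrier bores.

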